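# Swing a long carton under the hood of a film wrapper and shut the hood

### The arm

A 6-joint arm with a two-finger parallel gripper is mounted at the origin on the work surface. World frame = base frame: x ahead of the robot, y to its left, z up, the work surface at z = 0. Lengths are in m, angles in degrees, forces in N, time in s.
With the tool pointing down it reaches from about 0.3 to 0.75 m from the base axis. Payload 8.5 kg.
Tool frame: the origin (TCP) lies midway between the tips of the shut fingers; the grasp point (between the pads) lies 19 mm behind it; z points along the fingers, y is the direction in which the jaws open and shut (so a half turn about z gives the same grasp; the last joint's range is limited). The gripper opens to 88 mm and grips with 3 to 60 N. Pads are 18 mm wide; open, the fingers measure 123 mm over their backs; the gripper's body (75 mm by 187 mm) begins 45 mm behind the grasp point.
Start: joints at [-76.049, 21.807, 74.336, -0, 83.858, -12.336], TCP at [0.244, -0.493, 0.211] pointing down, gripper open.
Joint ranges: [-178.18, 178.18], [-50.72, 133.34], [12.68, 142.11], [-81.47, 261.47], [9.98, 163.14], [-165.26, 165.26]. Speed limits (degrees/s): [136.94, 136.94, 180, 180, 180, 180].

### API

Orientations are given as [roll, pitch, yaw] about the fixed x, y, z axes, in that order (R = Rz(yaw) Ry(pitch) Rx(roll)).
In Python, from workcell import readout, grab_frame, ticket gives the robot as it stands. The module is installed in compiled form; this text tells all that it offers.
- The arm moves only by the tool jog_arm, never from a script. Its argument "steps" is a list of rows, each a list of 7 numbers: the shift along the tool's x, y, z in units of 20 mm (1.0 is 20 mm), then the turn, a rotation vector about the tool's x, y, z in units of 4 degrees (1.0 is 4 degrees), then the opening, from -1 (shut) to 1 (fully open), so that 0 is half open. A call has 1 to 20 rows; each row shifts and turns the commanded pose from where the row before left it, along the tool's axes as they then stand; what a row does not reach is not made up. A row lasts 1/12 s, in which the tool goes at most 41.7 mm and 7.16 degrees, less where a joint would pass 70% of its speed; a pose out of reach is approached as far as the arm can. A call with a number of a shift or a turn outside -1 to 1 is refused whole. A call with a gripper value outside its range is refused whole. The fingers move at their own pace and stop on an object; the grip force is fixed at half the most. Time passes only in rows, so rows that do not move let the fingers close. It gives the time, the measured TCP pose, the force and the opening at its end, in the units of the state.
- readout.state(): the state, without advancing time (a new reading comes with each control period).
- grab_frame(name): name is "scene" or "top" or "wrist"; returns a dict with "pixels" (400x640x3 uint8, red, green, blue), "z_map" (400x640 float32, m along the optical axis (not along the pixel's ray), 0 where there is no reading), "K" (3x3 intrinsics, pixels), "R" (3x3) and "t" (3): a world point X has camera coordinates R X + t; the wrist camera has in their place "mount" (4x4, takes a point from camera to tool coordinates, whose origin is the TCP and whose axes are the flange's). Camera axes: x right, y down, z forward; pixel columns grow to the right and rows downward; lengths in m; the calibration is good to about 2 mm. A picture is of the moment at which its call begins: read the wrist's pose just before it.
- ticket.close_job(): hands the job in, once; it reports no verdict.
The state is a dict: "time": time; "q": joint angles; "joint_vel": joint speeds; "effort": joint torques, N m; "eef_pos": TCP position; "ee_rot": TCP orientation; "force": force on the tool from outside, world axes, zero at the start; "wrist_torque": the same for the moment, N m; "gripper_width": finger opening in m.
Only numpy, scipy, OpenCV 4.12 (cv2) and the standard library are available. Lean on these libraries where they do the work, as an engineer would, in place of code of your own. Each camera call takes 0.05 s, during which the arm holds its last target.

### The job

Load the long slim carton into the film wrapper: set one end down on the deck between the stop post and the back rail with the carton still slanting well out towards you, then swing it round against the post, under the raised hood, until its whole long side lies flat against the back rail with that end still behind the post. Then lower the hood until it is fully shut. Leave the two red packs, the short carton and the tape roll on the left of the bench where they are.

Things in the scene. Friction and masses are not known exactly. Their poses are not given: they have to be found in the camera images.
- wrapper: Film wrapper, fixed: white housing with a flat steel deck whose top is 70 mm above the bench. Origin on the bench surface; x to the machine's back (away from the robot), y to its left, z up. The deck spans x -167 to +157, y -192 to +192 mm. Right of it (y -203 to -368) a film roll lies in a cradle, top at z 172; in front, a control strip reaches to x = -199, top z 59.
- rail_mid (a point): Middle of the back rail's front face at deck height: wrapper x = +35 mm, y = 0. The rail is an aluminium angle on the deck, parallel to the wrapper's y, 30 mm tall, 300 mm long; the carton must end flat against this face.
- hood (a joint): Hood, a clear shallow box with aluminium edges, 250 mm deep, 336 mm wide, 62 mm high; 0 = shut, rim on the deck; positive = raised (rad). Starts at 0.80 to 0.90, opens no further than 0.92; its stiff hinge keeps it where it is left; 1 to 5 N on the handle moves it. Raised, it overhangs the rail, which is not reachable from straight above: lean the tool back towards the robot by about 40 to 45 degrees to reach in under the rim.
- hood_hinge (a point): Middle of the hood's hinge axis, which runs along the wrapper's y at wrapper x = +120, z = 70 mm (deck height).
- hood_grip (a point): Middle of the hood's handle, a black round bar 16 mm in diameter, 200 mm long, along the wrapper's y, 48 mm in front of the hood's front wall. With the hood at angle a it lies, from the hinge axis, 297 cos a - 45 sin a mm towards the machine's front and 297 sin a + 45 cos a mm up. It can be pushed down from above with shut fingers.
- post: Stop post screwed into the deck: upright steel pin, 18 mm diameter, 46 mm tall, towards the right side of the deck; its axis is 52 mm in front of the back rail's face. Origin: on its axis at deck height; axes parallel to the wrapper's. Between post and rail there is 43 mm.
- carton: The long slim plain cardboard carton to be wrapped, 200 x 35 x 40 mm (length x, width y, height z), about 0.15 to 0.31 kg; lies on the bench to the left. Origin: centre of its underside; x along its length. Both ends are alike and either may go behind the post.
- carton_a (a point): Centre of the carton's end face at its -x end, 20 mm above its underside
- carton_b (a point): Centre of the carton's end face at its +x end, 20 mm above its underside
- red_low: red and white retail pack, 88 x 52 x 24 mm, lying on the bench left of the machine; origin under its centre
- red_top: a second such pack lying on the first
- short_carton: short plain cardboard carton, 100 x 65 x 50 mm, on the bench; not the one to wrap
- tape_roll: roll of brown tape lying flat, 104 mm outside diameter, 48 mm high; origin under its centre

How it is judged:
By the outcome, as a careful person would: the job done as asked, in the order asked, and still so for the second after the job is handed in, with the robot touching nothing.
It also fails if it takes over 70 s, if anything falls off the work surface, if the arm or the gripper's body presses on something with over 40 N, if the wrist force passes 120 N, or if a joint passes its speed limit or range.

## Working session

There is one attempt and no reset: what is moved stays moved. The work goes in short steps, Python scripts to look and compute and a tool call to move; the robot and the scene stay as the last step left them, time stands still between calls to the robot, and variables do not carry over. Pictures are saved under pics/ and viewed, and the job is handed in when it is done.

Besides the shell and the picture viewer there is one more tool, called as a command line: name --pt "numbers of a row" for each row, then --argument value for the rest. jog_arm: Moves the arm, as the interface text tells. Its arguments: {"type":"object","properties":{"steps":{"type":"array"}},"required":["steps"]}

```bash
mkdir -p pics; ls
python3 - <<'E'
from workcell import readout, grab_frame
import cv2, numpy as np, pickle
s=readout.state(); print(s)
for n in ["scene","top","wrist"]:
    f=grab_frame(n); cv2.imwrite(f"pics/{n}0.png",cv2.cvtColor(f["pixels"],cv2.COLOR_RGB2BGR)); pickle.dump(f,open(f"{n}0.pkl","wb"))
    print(n,{k:np.round(f[k],4).tolist() for k in f if k not in("pixels","z_map")})
E
```

```text
pics
{'time': 0.0, 'q': array([-7.60474548e+01,  2.18415889e+01,  7.43839560e+01, -2.77501581e-03,
        8.38586278e+01, -1.23343382e+01]), 'joint_vel': array([ 0.04593232, -0.04028056, -0.03907043, -0.02399242,  0.09690729,
        0.03977519]), 'effort': array([-9.33424371e-05, -4.37929130e+01, -2.24559456e+01,  7.12827500e-02,
        3.52216163e-02, -1.22990132e-04]), 'eef_pos': array([ 0.24349502, -0.4928052 ,  0.20993689]), 'ee_rot': array([-1.79917181e+02, -1.52856422e-02,  2.62871712e+01]), 'force': array([0.38460856, 0.14674464, 0.54367714]), 'wrist_torque': array([-0.00013188,  0.00830423,  0.03503539]), 'gripper_width': 0.08832916691708821}
scene {'K': [[475.8797, 0.0, 324.6637], [0.0, 475.8797, 200.9699], [0.0, 0.0, 1.0]], 'R': [[0.7405, 0.672, 0.0107], [0.5672, -0.6163, -0.5463], [-0.3605, 0.4106, -0.8375]], 't': [-0.5391, -0.1451, 1.3139]}
top {'K': [[484.2075, 0.0, 318.4785], [0.0, 484.2075, 202.2807], [0.0, 0.0, 1.0]], 'R': [[-0.0133, -0.9999, 0.0086], [-0.9883, 0.0119, -0.1521], [0.152, -0.0105, -0.9883]], 't': [0.1816, 0.5513, 1.2319]}
wrist {'K': [[302.4402, 0.0, 315.1615], [0.0, 302.4402, 206.1482], [0.0, 0.0, 1.0]], 'mount': [[-0.0002, -0.9486, -0.3164, 0.0834], [1.0, 0.0001, -0.0007, 0.0005], [0.0007, -0.3164, 0.9486, -0.1726], [0.0, 0.0, 0.0, 1.0]]}
```

View pics/scene0.png

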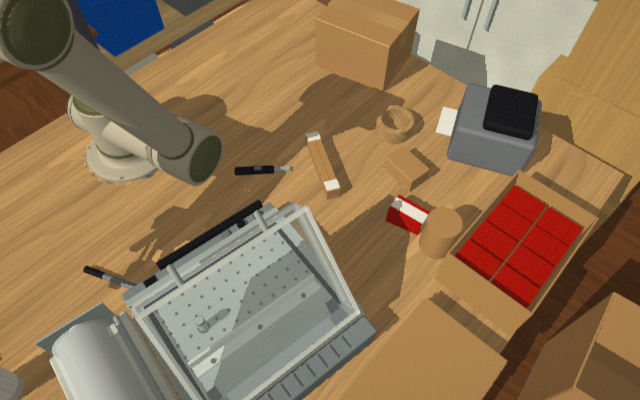

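View pics/top0.png

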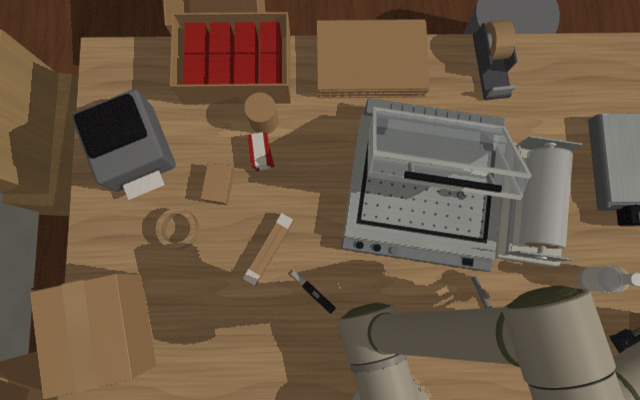

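The long carton, with white ends, is at about (268,249) in top and (323,163) in scene. The wrapper is at about (430,185) in top, with its hood raised. The post is at about (201,323) in scene. I'll enlarge these.

Run:
```python
import cv2,pickle
a=cv2.imread("pics/scene0.png");b=cv2.imread("pics/top0.png")
cv2.imwrite("pics/s_w.png",cv2.resize(a[195:400,70:390],None,fx=2.5,fy=2.5,interpolation=cv2.INTER_CUBIC))
cv2.imwrite("pics/t_w.png",cv2.resize(b[90:280,330:590],None,fx=3,fy=3,interpolation=cv2.INTER_CUBIC))
```

```text
(no output)
```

View pics/s_w.png

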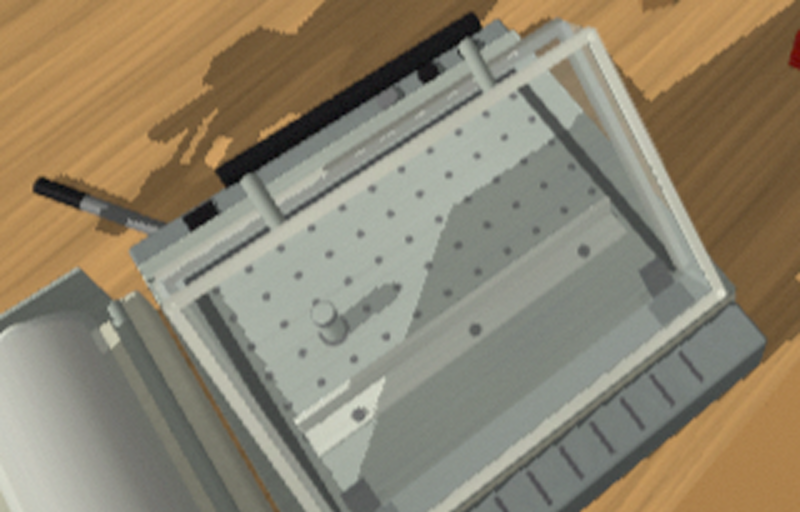

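View pics/t_w.png

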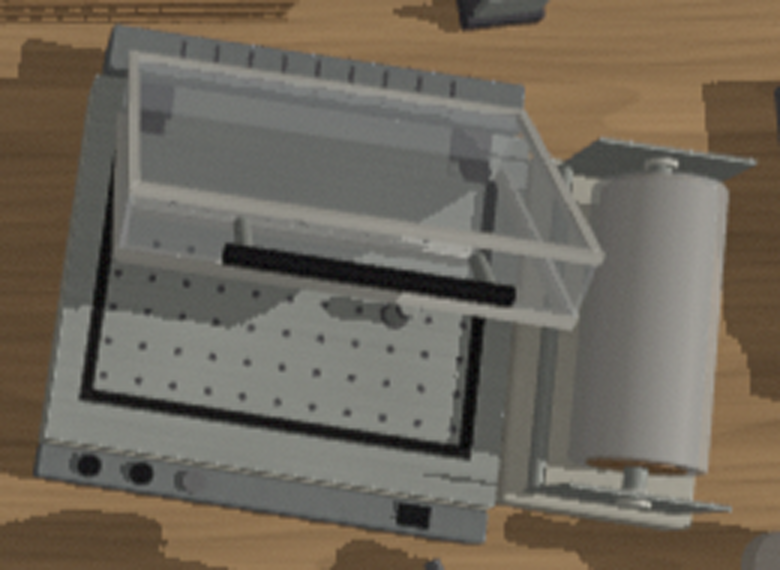

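```bash
cat > h.py <<'E'
import numpy as np,cv2,pickle
def ld(n): return pickle.load(open(n+".pkl","rb"))
def cam(f,pose=None):
    return f["K"],f["R"],f["t"]
def dep(f,u,v):
    K,R,t=cam(f); z=f["z_map"][int(round(v)),int(round(u))]
    c=np.array([(u-K[0,2])/K[0,0]*z,(v-K[1,2])/K[1,1]*z,z]); return R.T@(c-t)
def ray(f,u,v):
    K,R,t=cam(f); d=R.T@np.array([(u-K[0,2])/K[0,0],(v-K[1,2])/K[1,1],1]); return -R.T@t,d/np.linalg.norm(d)
def plane(f,u,v,h):
    o,d=ray(f,u,v); return o+d*(h-o[2])/d[2]
def proj(f,X):
    K,R,t=cam(f); c=R@np.asarray(X)+t; return (K@c)[:2]/c[2]
def cloud(f):
    K,R,t=cam(f); z=f["z_map"]; v,u=np.mgrid[:z.shape[0],:z.shape[1]]
    c=np.stack([(u-K[0,2])/K[0,0]*z,(v-K[1,2])/K[1,1]*z,z],-1)
    P=(c-t)@R; P[z==0]=np.nan; return P
def tri(f,p,g,q):
    o,d=ray(f,*p);o2,d2=ray(g,*q)
    A=np.stack([d,-d2],1);s=np.linalg.lstsq(A,o2-o,rcond=None)[0]
    a,b=o+s[0]*d,o2+s[1]*d2; return (a+b)/2,np.linalg.norm(a-b)
E
python3 - <<'E'
from h import *
np.set_printoptions(precision=4,suppress=True)
T=ld("top0");S=ld("scene0")
C=cloud(T);
for c in [(38,475),(487,540),(45,455),(485,520),(62,400),(300,440),(300,380),(393,313),(200,100),(100,80),(250,500)]:
    u,v=330+c[0]/3,90+c[1]/3; print("top",c,dep(T,u,v))
for c in [(322,308),(328,330),(330,235),(475,328),(600,205),(300,420),(135,250),(490,30)]:
    u,v=70+c[0]/2.5,195+c[1]/2.5; print("scn",c,dep(S,u,v))
# post triangulation
print(tri(T,(330+393/3,90+309/3),S,(70+322/2.5,195+306/2.5)))
# handle
for f,n in((T,"T"),(S,"S")):
    P=cloud(f); im=f["pixels"].astype(int)
    m=(im.max(2)<45)&(P[...,2]>0.2)&(P[...,2]<0.45)&(P[...,0]>0.3)&(P[...,1]<0.2)
    k,l,st,ce=cv2.connectedComponentsWithStats(m.astype(np.uint8)); 
    i=1+np.argmax(st[1:,4]); q=P[l==i]; m0=q.mean(0); U,s,V=np.linalg.svd(q-m0,full_matrices=False)
    t=(q-m0)@V[0]; print(n,st[i],m0,V[0],t.min(),t.max(),"yaw",np.degrees(np.arctan2(V[0][1],V[0][0])), m0+V[0]*(t.min()+t.max())/2)
E
```

```text
top (38, 475) [0.4313 0.1142 0.0529]
top (487, 540) [ 0.3717 -0.2888 -0.0049]
top (45, 455) [0.4485 0.1077 0.0517]
top (485, 520) [ 0.3881 -0.2679  0.0509]
top (62, 400) [0.4937 0.0935 0.0703]
top (300, 440) [ 0.4573 -0.1085  0.0678]
top (300, 380) [ 0.5084 -0.1103  0.0704]
top (393, 313) [ 0.5607 -0.1846  0.0987]
top (200, 100) [ 0.7261 -0.0167  0.1672]
top (100, 80) [0.7762 0.0534 0.0716]
top (250, 500) [ 0.4078 -0.0674  0.0496]
scn (322, 308) [ 0.6229 -0.202   0.2495]
scn (328, 330) [ 0.6337 -0.2082  0.2402]
scn (330, 235) [ 0.6021 -0.169   0.2825]
scn (475, 328) [ 0.6897 -0.1329  0.1906]
scn (600, 205) [ 0.6957 -0.0083  0.207 ]
scn (300, 420) [ 0.6538 -0.2581  0.2062]
scn (135, 250) [ 0.3813 -0.261   0.0547]
scn (490, 30) [0.4444 0.101  0.0553]
(array([ 0.5615, -0.1861,  0.1039]), np.float64(0.006717782017133407))
T [404 171  98  21 626] [ 0.5501 -0.098   0.3261] [-0.1638 -0.9865  0.002 ] -0.09898151866002983 0.1004195537142559 yaw -99.42637965347015 [ 0.5499 -0.0987  0.3261]
S [157 200 105  69 937] [ 0.5559 -0.1037  0.3263] [-0.1653 -0.9862 -0.0001] -0.10341677534312574 0.09416625456780608 yaw -99.51316303675807 [ 0.5567 -0.0991  0.3263]
```

Run:
```python
from h import *
np.set_printoptions(precision=4,suppress=True)
T=ld("top0");S=ld("scene0")
psi=np.radians(-9.47);X=np.array([np.cos(psi),np.sin(psi)]);Y=np.array([-X[1],X[0]])
o=np.array([.600,-.107])
for f,n in((T,"T"),(S,"S")):
    P=cloud(f); q=P.reshape(-1,3); q=q[np.isfinite(q[:,0])]
    w=np.c_[(q[:,:2]-o)@X,(q[:,:2]-o)@Y,q[:,2]]
    k=(np.abs(w[:,0])<.3)&(np.abs(w[:,1])<.42); w=w[k]
    print(n)
    for (a,b,ax) in [(-.15,.15,0),(-.10,-.05,1),(.0,.05,1)]:
        # height profile
        if ax==0:
            for lo,hi in [(.06,.15),(-.06,.06),(-.15,-.06)]:
                s=w[(w[:,1]>lo)&(w[:,1]<hi)&(w[:,2]<.3)]
                for x0 in np.arange(-.215,-.145,.004):
                    z=s[(s[:,0]>=x0)&(s[:,0]<x0+.004),2]
                    print(f"{x0+.002:.3f}:{np.median(z):.4f}" if len(z) else "-",end=" ")
                print()
        else:
            s=w[(w[:,0]>a-.03)&(w[:,0]<b-.03)]
            for y0 in list(np.arange(-.21,-.17,.004))+list(np.arange(.17,.21,.004)):
                z=s[(s[:,1]>=y0)&(s[:,1]<y0+.004),2]
                print(f"{y0+.002:.3f}:{np.median(z):.4f}" if len(z) else "-",end=" ")
            print()
```

```text
T
-0.213:-0.0011 -0.209:0.0001 -0.205:-0.0000 -0.201:0.0477 -0.197:0.0518 -0.193:0.0534 -0.189:0.0559 -0.185:0.0560 -0.181:0.0537 -0.177:0.0514 -0.173:0.0567 -0.169:0.0696 -0.165:0.0702 -0.161:0.0698 -0.157:0.0691 -0.153:0.0696 -0.149:0.0693 -0.145:0.0705 
-0.213:0.0003 -0.209:-0.0002 -0.205:-0.0010 -0.201:0.0484 -0.197:0.0513 -0.193:0.0525 -0.189:0.0525 -0.185:0.0523 -0.181:0.0520 -0.177:0.0513 -0.173:0.0561 -0.169:0.0696 -0.165:0.0706 -0.161:0.0696 -0.157:0.0695 -0.153:0.0693 -0.149:0.0696 -0.145:0.0693 
-0.213:-0.0004 -0.209:-0.0006 -0.205:0.0000 -0.201:0.0484 -0.197:0.0527 -0.193:0.0530 -0.189:0.0522 -0.185:0.0527 -0.181:0.0526 -0.177:0.0513 -0.173:0.0572 -0.169:0.0702 -0.165:0.0697 -0.161:0.0694 -0.157:0.0692 -0.153:0.0698 -0.149:0.0696 -0.145:0.0704 
-0.208:0.0541 -0.204:0.0494 -0.200:0.0517 - -0.192:0.0691 -0.188:0.0701 -0.184:0.0695 -0.180:0.0697 -0.176:0.0698 -0.172:0.0692 0.172:0.0693 0.176:0.0691 0.180:0.0691 0.184:0.0693 0.188:0.0692 0.192:0.0601 0.196:0.0022 0.200:0.0004 0.204:-0.0008 0.208:-0.0009 
-0.208:0.0526 -0.204:0.0497 -0.200:0.0470 - -0.192:0.0691 -0.188:0.0696 
[... 258 characters left out ...]
.181:0.0545 -0.177:0.0593 -0.173:0.0647 -0.169:0.0704 -0.165:0.0711 -0.161:0.0713 -0.157:0.0703 -0.153:0.0731 - - 
- - - - -0.197:0.0523 -0.193:0.0528 -0.189:0.0530 -0.185:0.0535 -0.181:0.0536 -0.177:0.0562 - -0.169:0.0705 -0.165:0.0707 -0.161:0.0711 -0.157:0.0710 -0.153:0.0726 - - 
- - - -0.201:0.0510 -0.197:0.0531 -0.193:0.0542 -0.189:0.0539 -0.185:0.0543 -0.181:0.0539 -0.177:0.0561 - -0.169:0.0704 -0.165:0.0713 -0.161:0.0709 -0.157:0.0709 -0.153:0.0725 - - 
-0.208:0.0561 -0.204:0.0540 -0.200:0.0265 - -0.192:0.0685 -0.188:0.0701 - - - - - - - - - - - - - - 
-0.208:0.0557 -0.204:0.0540 -0.200:0.0242 -0.196:0.0536 -0.192:0.0694 -0.188:0.0706 -0.184:0.0714 - - - 0.172:0.2868 - - - - - - - - -
```

```bash
cat >> h.py <<'E'
psi=np.radians(-9.47);WX=np.array([np.cos(psi),np.sin(psi),0]);WY=np.array([-WX[1],WX[0],0]);WZ=np.array([0,0,1.])
W0=np.array([.5965,-.107,0])
def w2b(p): return W0+p[0]*WX+p[1]*WY+p[2]*WZ
def b2w(q): q=np.asarray(q)-W0; return np.array([q@WX,q@WY,q[2]])
E
python3 - <<'E'
from h import *
np.set_printoptions(precision=4,suppress=True)
T=ld("top0");S=ld("scene0")
for f,n,c in((T,"t",(330,90,260,190,3)),(S,"s",(70,195,320,205,2.5))):
    im=cv2.cvtColor(f["pixels"],cv2.COLOR_RGB2BGR); x,y,w,h,k=c
    im=cv2.resize(im[y:y+h,x:x+w],None,fx=k,fy=k,interpolation=cv2.INTER_CUBIC)
    P=lambda p:tuple(int(round(a)) for a in ((proj(f,w2b(p))-[x-.5,y-.5])*k))
    L=lambda a,b,col:cv2.line(im,P(a),P(b),col,1)
    for z,col in((.07,(0,0,255)),(.1,(0,255,0))): L((.035,-.15,z),(.035,.15,z),col)
    d=[(-.167,-.192,.07),(-.167,.192,.07),(.157,.192,.07),(.157,-.192,.07)]
    for i in range(4): L(d[i],d[(i+1)%4],(255,0,0))
    for a in (.80,.83,.86):
        g=(.12-.297*np.cos(a)+.045*np.sin(a),.07+.297*np.sin(a)+.045*np.cos(a))
        L((g[0],-.1,g[1]),(g[0],.1,g[1]),(0,255,255))
    cv2.imwrite(f"pics/ov_{n}.png",im)
for p,f in(((330+393/3,90+307/3),T),((70+322/2.5,195+306/2.5),S)): print(b2w(plane(f,*p,.116)))
E
```

```text
[-0.0213 -0.077   0.116 ]
[-0.0178 -0.0869  0.116 ]
```

View pics/ov_t.png

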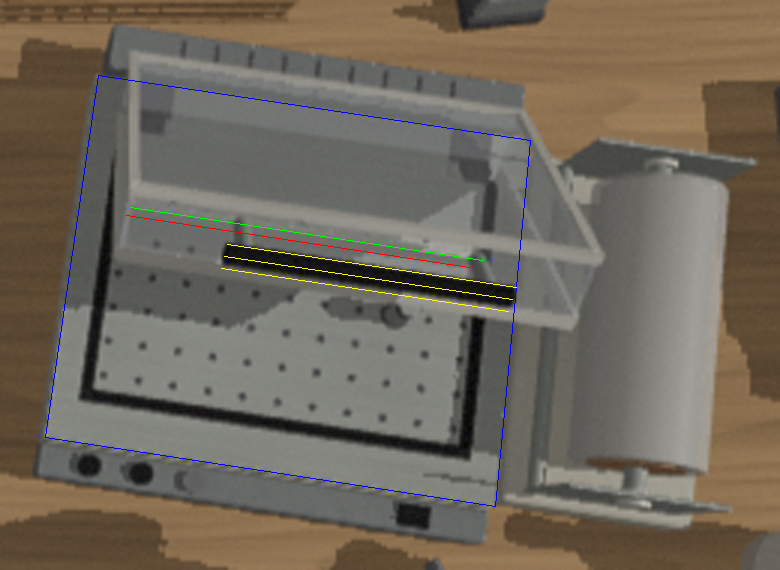

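View pics/ov_s.png

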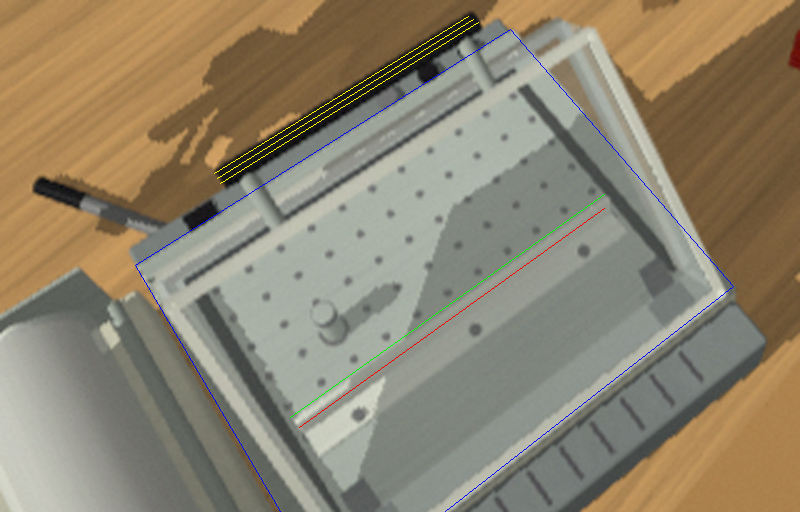

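Run:
```python
from h import *
T=ld("top0");S=ld("scene0")
for f,n,c in((T,"t",(445,175,40,30,16)),(S,"s",(180,300,40,40,14))):
    im=cv2.cvtColor(f["pixels"],cv2.COLOR_RGB2BGR); x,y,w,h,k=c
    im=cv2.resize(im[y:y+h,x:x+w],None,fx=k,fy=k,interpolation=cv2.INTER_CUBIC)
    P=lambda p:tuple(int(round(a)) for a in ((proj(f,w2b(p))-[x-.5,y-.5])*k))
    a=np.linspace(0,6.28,40)
    for yy,col in((-.077,(0,0,255)),(-.082,(0,255,0)),(-.087,(255,0,0))):
      for z in(.07,.116):
        cv2.polylines(im,[np.array([P((-.017+.009*np.cos(t),yy+.009*np.sin(t),z)) for t in a])],True,col,1)
    cv2.imwrite(f"pics/post_{n}.png",im)
```

```text
(no output)
```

View pics/post_t.png

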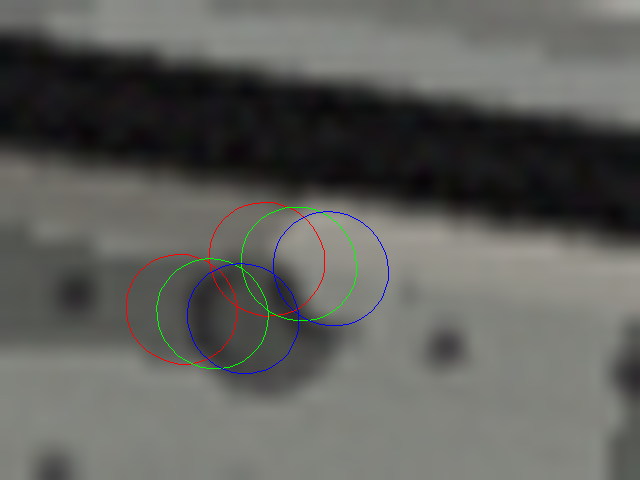

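View pics/post_s.png

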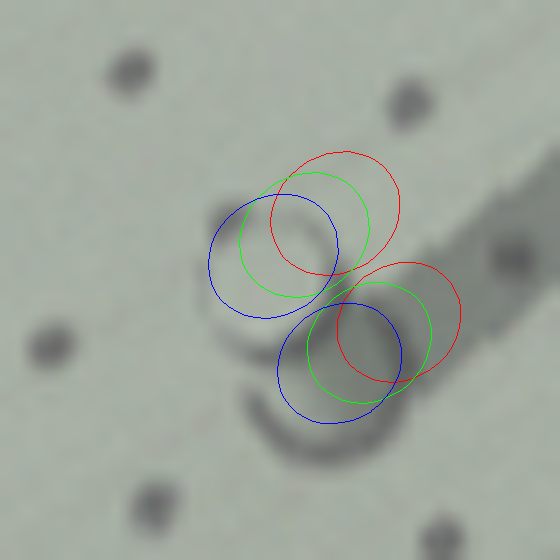

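Run:
```python
from h import *
np.set_printoptions(precision=4,suppress=True)
for n in("top0","scene0"):
    f=ld(n);P=cloud(f)
    c=plane(ld("top0"),268,249,.04)
    m=(np.abs(P[...,2]-.039)<.005)&(np.hypot(P[...,0]-c[0],P[...,1]-c[1])<.14)
    k,l,st,ce=cv2.connectedComponentsWithStats(m.astype(np.uint8))
    for i in range(1,k):
        if st[i,4]<100: continue
        q=P[l==i]; r=cv2.minAreaRect((q[:,:2]*1000).astype(np.float32)); print(n,st[i],r,q[:,2].mean())
```

```text
top0 [243 213  50  73 984] ((434.06329345703125, 307.5912780761719), (35.728179931640625, 199.44723510742188), 59.4942626953125) 0.03943400802409334
scene0 [305 131  35  62 785] ((437.0668029785156, 308.122314453125), (36.405006408691406, 203.0797119140625), 59.487060546875) 0.04069940562331467
```

View pics/wrist0.png

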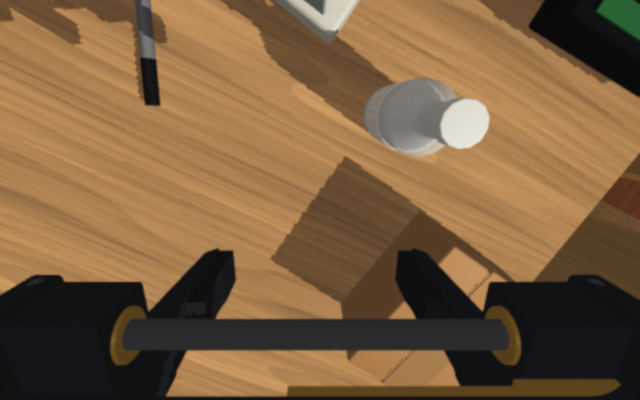

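```bash
cat >> h.py <<'E'
from scipy.spatial.transform import Rotation as Ro
def Rt(yaw,L):  # tool down, tool x toward yaw (deg), body leaned by L toward +x_tool heading
    a=np.radians(yaw);u=np.array([np.cos(a),np.sin(a),0]);l=np.radians(L)
    z=-u*np.sin(l)-WZ*np.cos(l); x=u*np.cos(l)-WZ*np.sin(l); return np.stack([x,np.cross(z,x),z],1)
def cur():
    from workcell import readout
    s=readout.state(); return s,np.array(s["eef_pos"]),Ro.from_euler("xyz",s["ee_rot"],degrees=True).as_matrix()
def go(p,Rg):
    s,p0,R0=cur(); d=R0.T@(np.asarray(p)-p0)/.02; r=Ro.from_matrix(R0.T@Rg).as_rotvec(degrees=True)/4
    print("t",round(s["time"],2),"pos",np.round(p0,4),"rot",np.round(s["ee_rot"],1),"F",np.round(s["force"],1),"w",round(s["gripper_width"],4),"q",np.round(s["q"],1))
    print("shift(tool,units)",np.round(d,2),"turn",np.round(r,2), "shift in goal axes",np.round(Rg.T@(np.asarray(p)-p0)/.02,2))
E
python3 - <<'E'
from h import *
np.set_printoptions(precision=4,suppress=True)
T=ld("top0")
print(plane(T,293,272,.01),plane(T,333,310,.01))
u=np.array([np.cos(np.radians(149.5)),np.sin(np.radians(149.5)),0])
R=Rt(149.5,27); G=np.array([.4355,.308,.028])+.038*u; tcp=G+.019*R[:,2]; print(R,G,tcp,tcp-.1*R[:,2])
go(tcp-.1*R[:,2]+[0,0,.05],R)
E
```

```text
[0.3733 0.2439 0.01  ] [0.2739 0.1402 0.01  ]
[[-0.7677  0.5075  0.3912]
 [ 0.4522  0.8616 -0.2304]
 [-0.454   0.     -0.891 ]] [0.4028 0.3273 0.028 ] [0.4102 0.3229 0.0111] [0.3711 0.346  0.1002]
t 0.15 pos [ 0.2435 -0.4929  0.2101] rot [-179.9   -0.    26.3] F [-0.3  0.2  0.2] w 0.0882 q [-76.   21.8  74.4   0.   83.9 -12.3]
shift(tool,units) [ 24.29 -34.78   3.04] turn [ -7.24  -3.93 -30.13] shift in goal axes [15.43 39.38 -4.5 ]
```

jog_arm --pt "0.8 -0.95 0 0 0 0 0.5" --pt "0.8 -0.95 0 0 0 0 0.5" --pt "0.8 -0.95 0 0 0 0 0.5" --pt "0.8 -0.95 0 0 0 0 0.5" --pt "0.8 -0.95 0 0 0 0 0.5" --pt "0.8 -0.95 0 0 0 0 0.5" --pt "0.8 -0.95 0 0 0 0 0.5" --pt "0.8 -0.95 0 0 0 0 0.5" --pt "0.8 -0.95 0 0 0 0 0.5" --pt "0.8 -0.95 0 0 0 0 0.5" --pt "0.8 -0.95 0 0 0 0 0.5" --pt "0.8 -0.95 0 0 0 0 0.5" --pt "0.8 -0.95 0 0 0 0 0.5" --pt "0.8 -0.95 0 0 0 0 0.5" --pt "0.8 -0.95 0 0 0 0 0.5" --pt "0.8 -0.95 0 0 0 0 0.5" --pt "0.8 -0.95 0 0 0 0 0.5" --pt "0.8 -0.95 0 0 0 0 0.5" --pt "0.8 -0.95 0 0 0 0 0.5" --pt "0.8 -0.95 0 0 0 0 0.5"

```text
time: 1.82
eef_pos: [0.3621, -0.0094, 0.2105]
ee_rot: [-180.0, 0.0, 26.3]
force: [0.4, 0.6, 0.2]
gripper_width: 0.0659
```

jog_arm --pt "0.5 -1 0 0 0 0 0.5" --pt "0.5 -1 0 0 0 0 0.5" --pt "0.5 -1 0 0 0 0 0.5" --pt "0.5 -1 0 0 0 0 0.5" --pt "0.5 -1 0 0 0 0 0.5" --pt "0.5 -1 0 0 0 0 0.5" --pt "0.5 -1 0 0 0 0 0.5" --pt "0.5 -1 0 0 0 0 0.5" --pt "0.5 -1 0 0 0 0 0.5" --pt "0.5 -1 0 0 0 0 0.5" --pt "0.5 -1 0 0 0 0 0.5" --pt "0.5 -1 0 0 0 0 0.5" --pt "0.5 -1 0 0 0 0 0.5" --pt "0.5 -1 0 0 0 0 0.5" --pt "0.5 -1 0 0 0 0 0.5" --pt "0.5 -1 0 0 0 0 0.5"

```text
time: 3.15
eef_pos: [0.3636, 0.3482, 0.2103]
ee_rot: [180.0, 0.0, 26.3]
force: [0.2, 1.4, 0.4]
gripper_width: 0.0661
```

jog_arm --pt "0 0 0 0 0 -1 0.5" --pt "0 0 0 0 0 -1 0.5" --pt "0 0 0 0 0 -1 0.5" --pt "0 0 0 0 0 -1 0.5" --pt "0 0 0 0 0 -1 0.5" --pt "0 0 0 0 0 -1 0.5" --pt "0 0 0 0 0 -1 0.5" --pt "0 0 0 0 0 -1 0.5" --pt "0 0 0 0 0 -1 0.5" --pt "0 0 0 0 0 -1 0.5" --pt "0 0 0 0 0 -1 0.5" --pt "0 0 0 0 0 -1 0.5" --pt "0 0 0 0 0 -1 0.5" --pt "0 0 0 0 0 -1 0.5" --pt "0 0 0 0 0 -1 0.5" --pt "0 0 0 0 0 -1 0.5" --pt "0 0 0 0 0 -1 0.5" --pt "0 0 0 0 0 -1 0.5" --pt "0 0 0 0 0 -1 0.5" --pt "0 0 0 0 0 -1 0.5"

```text
time: 4.82
eef_pos: [0.3638, 0.347, 0.2103]
ee_rot: [-180.0, 0.0, 106.5]
force: [-1.2, -0.2, -0.0]
gripper_width: 0.0659
```

Run:
```python
from h import *
R=Rt(149.5,27); tcp=np.array([.4102,.3229,.0111])
go(tcp-.1*R[:,2]+[0,0,.05],R)
```

```text
t 4.82 pos [0.3638 0.347  0.2103] rot [-180.     0.   106.5] F [-1.2 -0.2 -0. ] w 0.0659 q [30.1 17.1 81.6 -0.  81.3 13.6]
shift(tool,units) [-0.15  0.34  3.01] turn [ -2.54  -6.43 -10.55] shift in goal axes [1.06 0.14 2.83]
```

jog_arm --pt "0 0 0 0 0 -0.98 0.5" --pt "0 0 0 0 0 -0.98 0.5" --pt "0 0 0 0 0 -0.98 0.5" --pt "0 0 0 0 0 -0.98 0.5" --pt "0 0 0 0 0 -0.98 0.5" --pt "0 0 0 0 0 -0.98 0.5" --pt "0 0 0 0 0 -0.98 0.5" --pt "0 0 0 0 0 -0.98 0.5" --pt "0 0 0 0 0 -0.98 0.5" --pt "0 0 0 0 0 -0.98 0.5" --pt "0 0 0 0 0 -0.98 0.5" --pt "0 0 0 0 -0.96 0 0.5" --pt "0 0 0 0 -0.96 0 0.5" --pt "0 0 0 0 -0.96 0 0.5" --pt "0 0 0 0 -0.96 0 0.5" --pt "0 0 0 0 -0.96 0 0.5" --pt "0 0 0 0 -0.96 0 0.5" --pt "0 0 0 0 -0.96 0 0.5"

```text
time: 6.32
eef_pos: [0.3638, 0.3472, 0.2107]
ee_rot: [180.0, 27.1, 149.4]
force: [0.5, -1.0, 0.1]
gripper_width: 0.0663
```

Run:
```python
from h import *
from workcell import grab_frame
R=Rt(149.5,27); tcp=np.array([.4102,.3229,.0111])
go(tcp,R)
s,p,Rc=cur()
f=grab_frame("wrist"); pickle.dump((f,p,Rc),open("w1.pkl","wb")); cv2.imwrite("pics/w1.png",f["pixels"][...,::-1])
K=f["K"];M=f["mount"];z=f["z_map"];v,u=np.mgrid[:400,:640]
c=np.stack([(u-K[0,2])/K[0,0]*z,(v-K[1,2])/K[1,1]*z,z],-1)
P=(c@M[:3,:3].T+M[:3,3])@Rc.T+p
m=(z>0)&(np.abs(P[...,2]-.04)<.006)&(np.hypot(P[...,0]-.4355,P[...,1]-.308)<.14)
k,l,st,ce=cv2.connectedComponentsWithStats(m.astype(np.uint8))
for i in range(1,k):
    if st[i,4]>100: q=P[l==i]; print(st[i],cv2.minAreaRect((q[:,:2]*1000).astype(np.float32)),q[:,2].mean())
```

```text
t 6.32 pos [0.3638 0.3472 0.2107] rot [180.   27.1 149.4] F [ 0.5 -1.   0.1] w 0.0663 q [ 44.2  16.7  87.5 -27.8  70.4  -7. ]
shift(tool,units) [ 2.21  0.13 10.08] turn [-0.    0.02 -0.02] shift in goal axes [ 2.2   0.13 10.08]
[ 302   92   35  135 3992] ((437.7171630859375, 308.7207946777344), (35.226016998291016, 201.2664031982422), 59.36773681640625) 0.038725473105734785
```

View pics/w1.png

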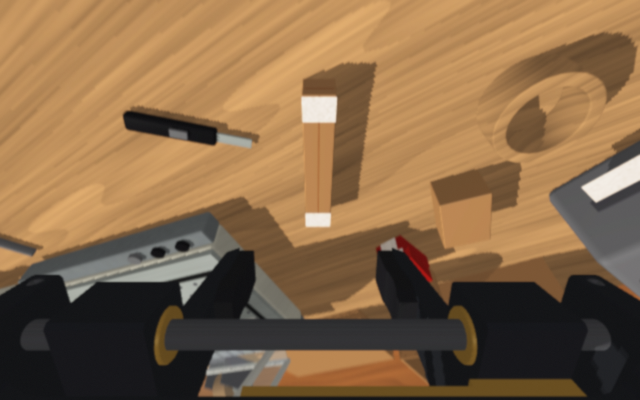

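jog_arm --pt "0.72 0.07 0.5 0 0 0 0.5" --pt "0.72 0.07 0.5 0 0 0 0.5" --pt "0.71 0.06 0.6 0 0 0 0.5" --pt "0 0 1 0 0 0 0.5" --pt "0 0 1 0 0 0 0.5" --pt "0 0 1 0 0 0 0.5" --pt "0 0 1 0 0 0 0.5" --pt "0 0 1 0 0 0 0.5" --pt "0 0 1 0 0 0 0.5" --pt "0 0 0.8 0 0 0 0.5" --pt "0 0 0.6 0 0 0 0.5" --pt "0 0 0.6 0 0 0 0.5" --pt "0 0 0.5 0 0 0 0.5" --pt "0 0 0 0 0 0 0.5"

```text
time: 7.53
eef_pos: [0.4118, 0.3226, 0.0094]
ee_rot: [-179.8, 26.8, 149.4]
force: [-0.1, 0.5, 0.5]
gripper_width: 0.0661
```

Run:
```python
from h import *
R=Rt(149.4,27); tcp=np.array([.412,.3234,.0111])
go(tcp,R)
```

```text
t 7.53 pos [0.4118 0.3226 0.0094] rot [-179.8   26.8  149.4] F [-0.1  0.5  0.5] w 0.0661 q [ 38.   33.8 100.5 -38.6  42.4   7. ]
shift(tool,units) [-0.03  0.04 -0.08] turn [-0.04 -0.05 -0.  ] shift in goal axes [-0.03  0.04 -0.08]
```

Grip, then lift.

jog_arm --pt "0 0 -0.05 0 0 0 -1" --pt "0 0 0 0 0 0 -1" --pt "0 0 0 0 0 0 -1" --pt "0 0 0 0 0 0 -1" --pt "0 0 0 0 0 0 -1" --pt "0 0 0 0 0 0 -1"

```text
time: 8.03
eef_pos: [0.4111, 0.324, 0.0122]
ee_rot: [180.0, 26.9, 149.4]
force: [-1.6, -0.3, 2.9]
gripper_width: 0.0343
```

Run:
```python
from h import *
np.set_printoptions(precision=4,suppress=True)
s,p,R=cur(); print(p,s["ee_rot"],s["force"],s["gripper_width"])
# carton in tool frame, assuming center as measured
# place target
psd=-9.47
for t in(50,55):
    tr=np.radians(t);c,S=np.cos(tr),np.sin(tr);n=np.array([c,S]);u=np.array([-S,c]);Pp=np.array([-.017,-.089])
    f=-.017*c+.009+.003; b=f+.035; s_=(b*c-.031)/S; E=(f+.0175)*n+s_*u+[0,-.089]
    print(t,"E",E,"ov",.017*S-s_,"center",E+.1*u)
    C=E+.1*u; cw=w2b((C[0],C[1],.07)); print("carton centre world",cw,"yaw",90+t+psd)
```

```text
[0.4111 0.324  0.0122] [179.9667  26.8916 149.3996] [-1.6155 -0.3452  2.8867] 0.034258020704490966
50 E [ 0.0198 -0.0813] ov 0.023221867222617206 center [-0.0569 -0.017 ]
carton centre world [ 0.5376 -0.1145  0.07  ] yaw 130.53
55 E [ 0.021  -0.0796] ov 0.02568742596469353 center [-0.061  -0.0222]
carton centre world [ 0.5327 -0.1189  0.07  ] yaw 135.53
```

```bash
cat >> h.py <<'E'
OFF=np.array([-.0261,.0154,.0122]); YP=149.4   # tcp - carton bottom centre at grasp
def place(t,back=0,zb=.07,post=-.089,clr=.003,rail=.004):
    tr=np.radians(t);c,S=np.cos(tr),np.sin(tr);n=np.array([c,S]);u=np.array([-S,c])
    f=-.017*c+.009+clr; s_=((f+.035)*c-.035+rail)/S; E=(f+.0175)*n+s_*u+[0,post]
    C=E+(.1+back)*u; cw=w2b((C[0],C[1],zb)); yaw=90+t-9.47
    d=Ro.from_euler("z",yaw-YP,degrees=True)
    return cw+d.apply(OFF), Rt(yaw,26.9)
E
python3 - <<'E'
from h import *
np.set_printoptions(precision=4,suppress=True)
for b,z in((.11,.12),(.11,.074),(0,.074)):
    p,R=place(52,b,z); print(p); go(p,R)
E
```

```text
[ 0.4407 -0.0128  0.1322]
t 8.03 pos [0.4111 0.324  0.0122] rot [180.   26.9 149.4] F [-1.6 -0.3  2.9] w 0.0343 q [ 38.2  33.5 100.4 -38.6  42.5   6.9]
shift(tool,units) [-11.49 -13.74  -0.91] turn [ 1.92 -0.    3.76] shift in goal axes [-14.67 -10.29   0.72]
[ 0.4407 -0.0128  0.0862]
t 8.03 pos [0.4111 0.324  0.0122] rot [180.   26.9 149.4] F [-1.6 -0.3  2.9] w 0.0343 q [ 38.2  33.5 100.4 -38.6  42.5   6.9]
shift(tool,units) [-10.45 -13.74   1.15] turn [ 1.92 -0.    3.76] shift in goal axes [-13.63 -10.29   2.77]
[ 0.5151 -0.0939  0.0862]
t 8.03 pos [0.4111 0.324  0.0122] rot [180.   26.9 149.4] F [-1.6 -0.3  2.9] w 0.0343 q [ 38.2  33.5 100.4 -38.6  42.5   6.9]
shift(tool,units) [-15.15 -15.34   3.53] turn [ 1.92 -0.    3.76] shift in goal axes [-18.54 -10.29   5.26]
```

jog_arm --pt "-0.45 0 -0.89 0 0 0 -1" --pt "-0.45 0 -0.89 0 0 0 -1" --pt "-0.45 0 -0.89 0 0 0 -1" --pt "-0.45 0 -0.89 0 0 0 -1" --pt "-0.45 0 -0.89 0 0 0 -1" --pt "-0.45 0 -0.89 0 0 0 -1" --pt "0 0 0 0 0 0 -1"

```text
time: 8.62
eef_pos: [0.412, 0.3248, 0.1347]
ee_rot: [179.6, 27.0, 149.3]
force: [1.0, 0.2, -1.2]
gripper_width: 0.0344
```

Run:
```python
from h import *
from workcell import grab_frame
p,R=place(52,.11,.12); go(p,R)
f=grab_frame("wrist");cv2.imwrite("pics/w2.png",f["pixels"][...,::-1])
```

```text
t 8.62 pos [0.412  0.3248 0.1347] rot [179.6  27.  149.3] F [ 1.   0.2 -1.2] w 0.0344 q [ 38.2  22.5  93.  -29.9  57.6  -6.4]
shift(tool,units) [ -8.73 -13.8    4.5 ] turn [1.98 0.01 3.73] shift in goal axes [-11.9  -10.35   6.18]
```

View pics/w2.png

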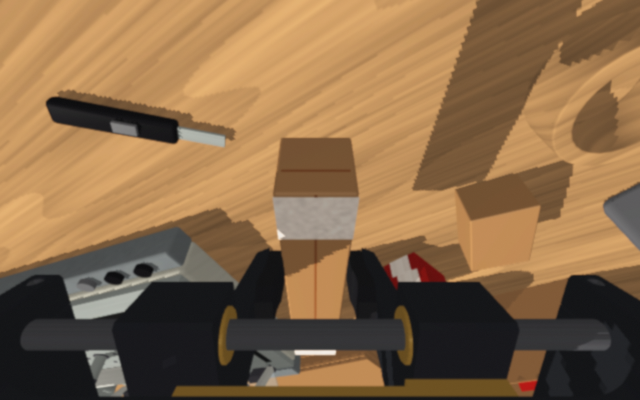

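The carton is lifted and held square: its outer end is at (316,200), centred between the fingers. Next I'll carry it to in front of the machine and turn it.

jog_arm --pt "-0.62 -0.98 0.32 0 0 0 -1" --pt "-0.62 -0.98 0.32 0 0 0 -1" --pt "-0.62 -0.98 0.32 0 0 0 -1" --pt "-0.62 -0.98 0.32 0 0 0 -1" --pt "-0.62 -0.98 0.32 0 0 0 -1" --pt "-0.62 -0.98 0.32 0 0 0 -1" --pt "-0.62 -0.98 0.32 0 0 0 -1" --pt "-0.62 -0.98 0.32 0 0 0 -1" --pt "-0.62 -0.98 0.32 0 0 0 -1" --pt "-0.62 -0.98 0.32 0 0 0 -1" --pt "-0.62 -0.98 0.32 0 0 0 -1" --pt "-0.62 -0.98 0.32 0 0 0 -1" --pt "-0.62 -0.98 0.32 0 0 0 -1" --pt "-0.62 -0.98 0.32 0 0 0 -1" --pt "0 0 0 0.4 0 0.75 -1" --pt "0 0 0 0.4 0 0.75 -1" --pt "0 0 0 0.4 0 0.75 -1" --pt "0 0 0 0.39 0 0.75 -1" --pt "0 0 0 0.39 0 0.75 -1" --pt "0 0 0 0 0 0 -1"

```text
time: 10.33
eef_pos: [0.4391, -0.0114, 0.1285]
ee_rot: [-179.6, 26.8, 132.5]
force: [0.5, 0.2, -2.4]
gripper_width: 0.034
```

Run:
```python
from h import *
from workcell import grab_frame
for b,z in((.11,.12),(.11,.075),(0,.075)):
  p,R=place(52,b,z); go(p,R)
for n in("top","scene"):
    f=grab_frame(n); pickle.dump(f,open(n+"1.pkl","wb"));cv2.imwrite(f"pics/{n}1.png",f["pixels"][...,::-1])
a=cv2.imread("pics/scene1.png");b=cv2.imread("pics/top1.png")
cv2.imwrite("pics/both1.png",np.vstack([cv2.resize(a[150:400,70:390],None,fx=1.2,fy=1.2),cv2.resize(b[90:340,270:590],None,fx=1.2,fy=1.2)]))
```

```text
t 10.33 pos [ 0.4391 -0.0114  0.1285] rot [-179.6   26.8  132.5] F [ 0.5  0.2 -2.4] w 0.034 q [ -5.7  11.8 111.6 -28.5  39.8 -28.8]
shift(tool,units) [-0.18  0.01 -0.12] turn [-0.1  -0.03  0.  ] shift in goal axes [-0.18  0.01 -0.11]
t 10.33 pos [ 0.4391 -0.0114  0.1285] rot [-179.6   26.8  132.5] F [ 0.5  0.2 -2.4] w 0.034 q [ -5.7  11.8 111.6 -28.5  39.8 -28.8]
shift(tool,units) [0.84 0.02 1.89] turn [-0.1  -0.03  0.  ] shift in goal axes [0.84 0.01 1.89]
t 10.33 pos [ 0.4391 -0.0114  0.1285] rot [-179.6   26.8  132.5] F [ 0.5  0.2 -2.4] w 0.034 q [ -5.7  11.8 111.6 -28.5  39.8 -28.8]
shift(tool,units) [-4.07  0.04  4.37] turn [-0.1  -0.03  0.  ] shift in goal axes [-4.07  0.01  4.38]
```

View pics/both1.png

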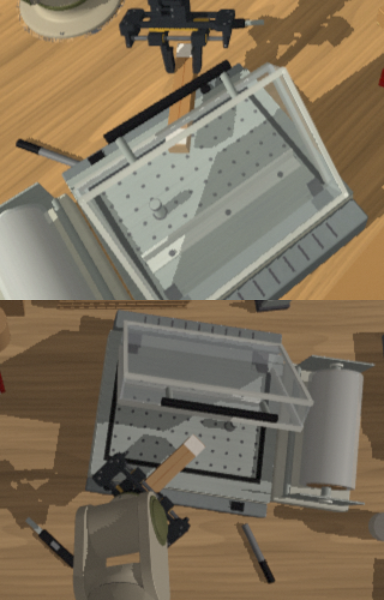

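jog_arm --pt "0.28 0 0.63 0 0 0 -1" --pt "0.28 0 0.63 0 0 0 -1" --pt "0.28 0 0.63 0 0 0 -1" --pt "-0.6 0 0.3 0 0 0 -1" --pt "-0.6 0 0.3 0 0 0 -1" --pt "-0.6 0 0.3 0 0 0 -1" --pt "-0.6 0 0.31 0 0 0 -1" --pt "-0.6 0 0.31 0 0 0 -1" --pt "-0.6 0 0.31 0 0 0 -1" --pt "0 0 0 0 0 0 -1" --pt "0 0 0 0 0 0 -1"

```text
time: 11.35
eef_pos: [0.4948, -0.0733, 0.0882]
ee_rot: [-179.7, 26.9, 132.6]
force: [0.5, 0.3, -2.1]
gripper_width: 0.0342
```

Run:
```python
from h import *
from workcell import grab_frame
p,R=place(52,0,.074); go(p,R)
for n,c in(("top",(410,160,90,70,8)),("scene",(150,260,120,90,6))):
    f=grab_frame(n); pickle.dump(f,open(n+"2.pkl","wb"));x,y,w,h,k=c
    cv2.imwrite(f"pics/{n}2.png",cv2.resize(f["pixels"][y:y+h,x:x+w,::-1],None,fx=k,fy=k,interpolation=cv2.INTER_CUBIC))
```

```text
t 11.35 pos [ 0.4948 -0.0733  0.0882] rot [-179.7   26.9  132.6] F [ 0.5  0.3 -2.1] w 0.0342 q [-13.7  19.9 108.4 -28.7  32.2 -34.4]
shift(tool,units) [-1.24  0.05  0.74] turn [-0.08 -0.01  0.01] shift in goal axes [-1.24  0.05  0.74]
```

View pics/top2.png

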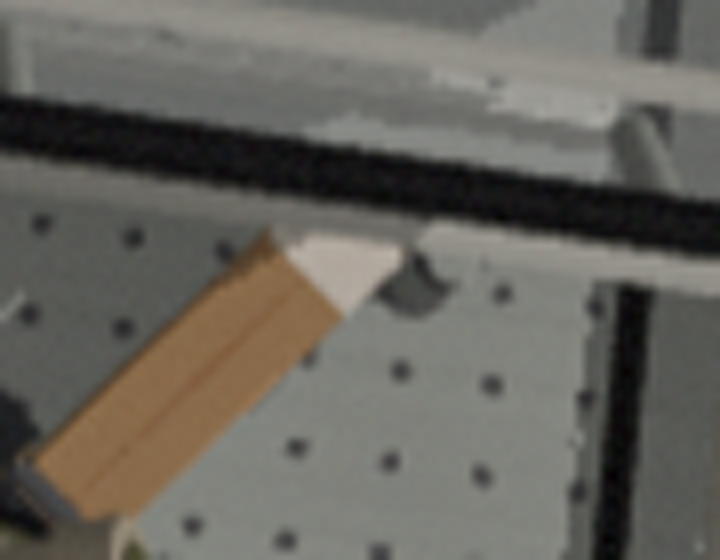

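View pics/scene2.png

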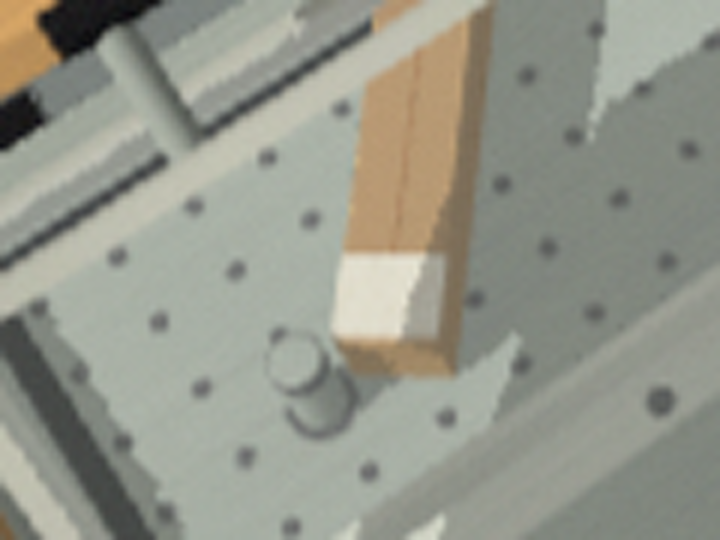

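Run:
```python
from h import *
np.set_printoptions(precision=4,suppress=True)
S=ld("scene2")
px=lambda x,y:(150+(x+.5)/6-.5,260+(y+.5)/6-.5)
c=plane(S,*px(297,361),.116); a=plane(S,*px(363,100),.114); b=plane(S,*px(333,333),.114); e=plane(S,*px(440,340),.114)
for n,q in(("post",c),("a",a),("b",b),("e",e)): print(n,q,b2w(q))
d=(a-b)[:2]/np.linalg.norm((a-b)[:2]); print("yaw",np.degrees(np.arctan2(d[1],d[0])),"dist post-line",d[0]*(c-b)[1]-d[1]*(c-b)[0], "width",np.linalg.norm(e-b), "along", (c-b)[:2]@d)
```

```text
post [ 0.5687 -0.1925  0.116 ] [-0.0134 -0.0889  0.116 ]
a [ 0.5127 -0.1175  0.114 ] [-0.081  -0.0241  0.114 ]
b [ 0.5692 -0.1783  0.114 ] [-0.0152 -0.0748  0.114 ]
e [ 0.5969 -0.1561  0.114 ] [ 0.0085 -0.0484  0.114 ]
yaw 132.94497774572622 dist post-line 0.01006551712589384 width 0.03549280474003726 along -0.010068732053825356
```

jog_arm --pt "0 0.1 0 0 0 0 -1" --pt "-0.27 0 0.15 0 0 0 -1" --pt "-0.27 0 0.15 0 0 0 -1" --pt "-0.27 0 0.15 0 0 0 -1" --pt "-0.26 0 0.15 0 0 0 -1" --pt "-0.26 0 0.15 0 0 0 -1" --pt "0 0 0 0 0 0 -1" --pt "0 0 0 0 0 0 -1"

```text
time: 12.12
eef_pos: [0.5176, -0.0946, 0.0873]
ee_rot: [-179.7, 26.9, 132.6]
force: [-0.6, -0.4, -2.1]
gripper_width: 0.0341
```

Run:
```python
from h import *
from workcell import grab_frame
p,R=place(52,0,.07); go(p,R)
for n,c in(("top",(410,160,90,70,8)),("scene",(150,260,120,90,6))):
    f=grab_frame(n); pickle.dump(f,open(n+"3.pkl","wb"));x,y,w,h,k=c
    cv2.imwrite(f"pics/{n}3.png",cv2.resize(f["pixels"][y:y+h,x:x+w,::-1],None,fx=k,fy=k,interpolation=cv2.INTER_CUBIC))
```

```text
t 12.12 pos [ 0.5176 -0.0946  0.0873] rot [-179.7   26.9  132.6] F [-0.6 -0.4 -2.1] w 0.0341 q [-15.8  21.8 105.3 -26.7  32.6 -38.2]
shift(tool,units) [ 0.22 -0.07  0.18] turn [-0.08  0.01  0.01] shift in goal axes [ 0.22 -0.07  0.18]
```

View pics/scene3.png

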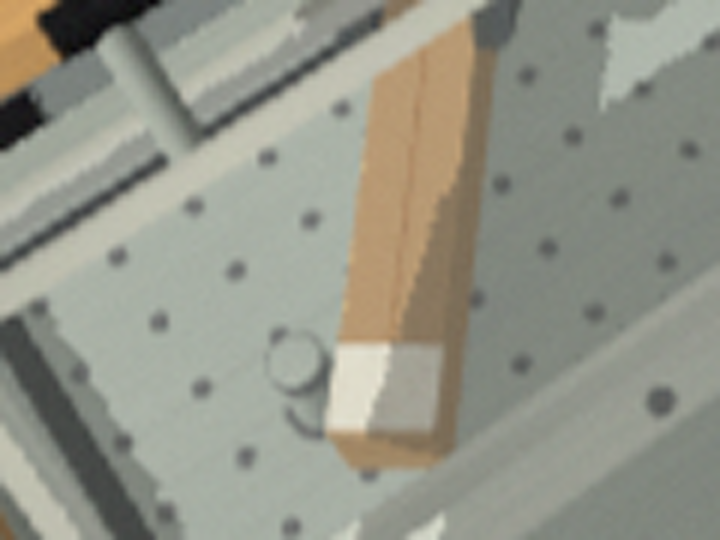

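The inner end is now between the post, whose top is at (297,361) in the crop, and the rail. There's about 2.5 mm of clearance to the post. I'll lower it onto the deck.

jog_arm --pt "0.05 0 0.09 0 0 0 -1" --pt "0.05 0 0.09 0 0 0 -1" --pt "0 0 0 0 0 0 -1" --pt "0 0 0 0 0 0 -1"

```text
time: 12.55
eef_pos: [0.5172, -0.094, 0.0831]
ee_rot: [-179.7, 26.9, 132.6]
force: [-0.6, -0.2, -1.6]
gripper_width: 0.0339
```

Run:
```python
from h import *
p,R=place(52,0,.07); go(p,R)
```

```text
t 12.55 pos [ 0.5172 -0.094   0.0831] rot [-179.7   26.9  132.6] F [-0.6 -0.2 -1.6] w 0.0339 q [-15.8  22.2 105.6 -27.2  32.  -37.6]
shift(tool,units) [ 0.09 -0.07  0.01] turn [-0.07  0.    0.02] shift in goal axes [ 0.09 -0.07  0.01]
```

jog_arm --pt "0.03 0 0.06 0 0 0 -1" --pt "0 0 0 0 0 0 -1" --pt "0 0 0 0 0 0 -1"

```text
time: 12.8
eef_pos: [0.5174, -0.0941, 0.0823]
ee_rot: [-179.7, 27.0, 132.6]
force: [-3.0, 1.9, 3.6]
gripper_width: 0.0336
```

jog_arm --pt "0 0 0 0 0 0 0.5" --pt "0 0 0 0 0 0 0.5" --pt "0 0 0 0 0 0 0.5" --pt "0 0 0 0 0 0 0.5" --pt "0 0 -0.5 0 0 0 0.5" --pt "0 0 -1 0 0 0 0.5" --pt "0 0 -1 0 0 0 0.5" --pt "0 0 -1 0 0 0 0.5" --pt "0 0 -1 0 0 0 0.5" --pt "0 0 -1 0 0 0 -1" --pt "0 0 -1 0 0 0 -1"

```text
time: 13.72
eef_pos: [0.4773, -0.0496, 0.1993]
ee_rot: [-179.7, 26.9, 132.6]
force: [0.2, 0.0, -0.6]
gripper_width: 0.0547
```

```bash
cat >> h.py <<'E'
def carton(f,n,extra=""):
    P=cloud(f); im=f["pixels"].astype(int)
    m=(np.abs(P[...,2]-.109)<.006)
    W=np.stack([(P[...,:3]-W0)@WX,(P[...,:3]-W0)@WY],-1)
    m&=(np.abs(W[...,1])<.19)&(W[...,0]>-.2)&(W[...,0]<.06)
    m=cv2.morphologyEx(m.astype(np.uint8),cv2.MORPH_OPEN,np.ones((3,3),np.uint8))
    k,l,st,ce=cv2.connectedComponentsWithStats(m)
    for i in range(1,k):
        if st[i,4]>60:
            q=W[l==i]; r=cv2.minAreaRect((q*1000).astype(np.float32)); print(n,st[i],np.round(r[0],1),np.round(r[1],1),round(r[2],1),"bx",np.round(cv2.boxPoints(r),0).tolist())
E
python3 - <<'E'
from h import *
from workcell import grab_frame
go((.5,-.1,.15),Rt(170.5,42))
for n,c in(("top",(400,150,140,110,5)),("scene",(120,180,180,150,4))):
    f=grab_frame(n); pickle.dump(f,open(n+"4.pkl","wb"));x,y,w,h,k=c
    cv2.imwrite(f"pics/{n}4.png",cv2.resize(f["pixels"][y:y+h,x:x+w,::-1],None,fx=k,fy=k,interpolation=cv2.INTER_CUBIC))
    carton(f,n)
E
```

```text
t 13.72 pos [ 0.4773 -0.0496  0.1993] rot [-179.7   26.9  132.6] F [ 0.2  0.  -0.6] w 0.0547 q [-10.9   8.7 100.7 -20.8  50.5 -43. ]
shift(tool,units) [-1.22 -0.85  3.39] turn [-5.44 -3.65 -7.83] shift in goal axes [ 0.51 -2.3   2.86]
top [413 189  45  38 659] [-61.  -18.2] [ 35. 131.] 51.5 bx [[-123.0, 9.0], [-21.0, -73.0], [1.0, -45.0], [-101.0, 36.0]]
```

View pics/scene4.png

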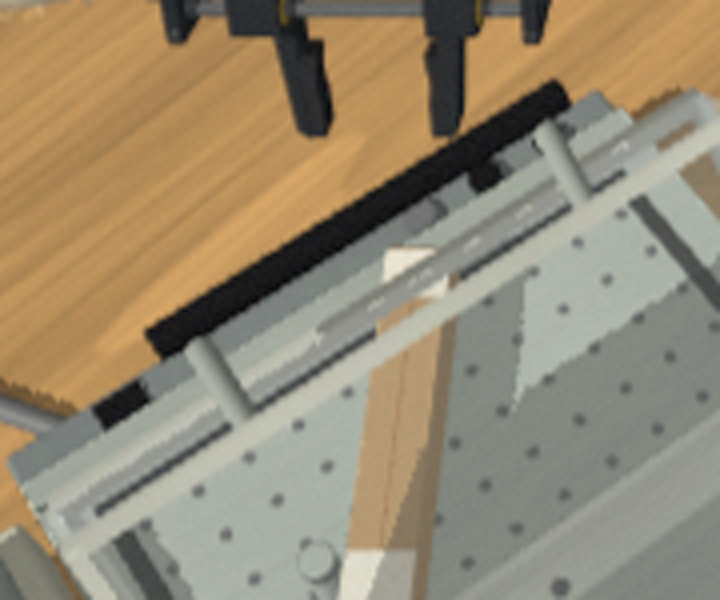

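View pics/top4.png

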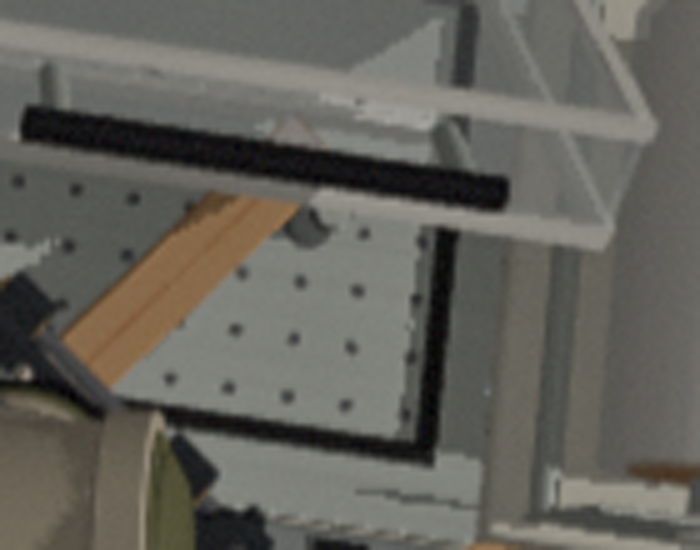

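jog_arm --pt "0 0 0 -0.68 -0.456 -0.979 -1" --pt "0 0 0 -0.68 -0.456 -0.979 -1" --pt "0 0 0 -0.68 -0.456 -0.979 -1" --pt "0 0 0 -0.68 -0.456 -0.979 -1" --pt "0 0 0 -0.68 -0.456 -0.979 -1" --pt "0 0 0 -0.68 -0.456 -0.979 -1" --pt "0 0 0 -0.68 -0.456 -0.979 -1" --pt "0 0 0 -0.68 -0.456 -0.979 -1" --pt "0 0 0 0 0 0 -1"

```text
time: 14.57
eef_pos: [0.4769, -0.0491, 0.1956]
ee_rot: [179.0, 39.5, 165.0]
force: [-0.3, -0.1, -0.3]
gripper_width: 0.0002
```

Run:
```python
from h import *
s,p,R=cur(); print("wrapper tcp",b2w(p))
go(w2b((-.130,-.023,.098)),Rt(170.53,42))
```

```text
wrapper tcp [-0.12754275  0.03744405  0.19557116]
t 14.57 pos [ 0.4769 -0.0491  0.1956] rot [179.   39.5 165. ] F [-0.3 -0.1 -0.3] w 0.0002 q [ -24.2    2.2  116.    17.2   23.8 -112.9]
shift(tool,units) [ 2.97 -3.09  3.82] turn [-0.65 -0.62 -1.05] shift in goal axes [ 3.36 -3.02  3.54]
```

```bash
cat > kin.py <<'E'
from h import *
from scipy.optimize import least_squares
rz=lambda a:Ro.from_euler("z",a,degrees=True).as_matrix(); ry=lambda a:Ro.from_euler("y",a,degrees=True).as_matrix()
D=[([-76.05,21.84,74.38,0,83.86,-12.33],(.2435,-.4928,.2099)),([30.1,17.1,81.6,0,81.3,13.6],(.3638,.347,.2103)),([44.2,16.7,87.5,-27.8,70.4,-7.],(.3638,.3472,.2107)),
([38,33.8,100.5,-38.6,42.4,7],(.4118,.3226,.0094)),([-5.7,11.8,111.6,-28.5,39.8,-28.8],(.4391,-.0114,.1285)),([-15.8,21.8,105.3,-26.7,32.6,-38.2],(.5176,-.0946,.0873)),([-24.2,2.2,116,17.2,23.8,-112.9],(.4769,-.0491,.1956)),([-10.9,8.7,100.7,-20.8,50.5,-43],(.4773,-.0496,.1993))]
def fk(q,P):
    L1,L2,h,d,o=P
    A=rz(q[0])@ry(q[1]); p=np.array([0,0,h])+A@[0,0,L1]; A=A@ry(q[2]); p=p+A@[o,0,L2]; A=A@rz(q[3])@ry(q[4]); p=p+A@[0,0,d]; A=A@rz(q[5]); return p,A
r=least_squares(lambda P:np.concatenate([fk(q,P)[0]-p for q,p in D]),[.53,.36,.3,.3,0])
PP=r.x
def ik(p,R,q0):
    def e(q):
        a,A=fk(q,PP); return np.concatenate([(a-p)*10,Ro.from_matrix((A@RF).T@R).as_rotvec()])
    s=least_squares(e,q0,x_scale=50.,bounds=([-178,-50.7,12.7,-81.4,10,-165.2],[178,133,142,261,163,165.2])); return s.x,np.linalg.norm(s.fun)
s0=fk(D[0][0],PP)[1]; RF=s0.T@Ro.from_euler("xyz",[180,0,26.29],degrees=True).as_matrix(); RF=Ro.from_euler("z",round(Ro.from_matrix(RF).as_euler("xyz",degrees=True)[2]/90)*90,degrees=True).as_matrix()
E
python3 - <<'E'
from kin import *
np.set_printoptions(precision=4,suppress=True)
print(PP,np.abs(r.fun).max(),RF)
q0=[-24.2,2.2,116,17.2,23.8,-112.9]
for (x,y,z) in((-.13,-.023,.15),(-.13,-.023,.098),(-.1,0,.098),(-.06,.02,.098),(-.01,.01,.098)):
  for L in(20,25,30,36,42):
    q,e=ik(w2b((x,y,z)),Rt(170.53,L),q0); print((x,y,z),L,np.round(q,1),round(e,4))
E
```

```text
[ 0.3853  0.3813 -0.0618  0.0559 -0.0617] 0.11597881479340208 [[ 0. -1.  0.]
 [ 1.  0.  0.]
 [ 0.  0.  1.]]
(-0.13, -0.023, 0.15) 20 [-13.3  13.2 102.7   1.9  44.2 -94.9] 0.0
(-0.13, -0.023, 0.15) 25 [-13.3  12.6 103.7   2.6  38.8 -95.5] 0.0
(-0.13, -0.023, 0.15) 30 [-13.4  12.1 104.6   3.5  33.4 -96.3] 0.0
(-0.13, -0.023, 0.15) 36 [-13.4  11.6 105.8   5.1  26.8 -97.7] 0.0
(-0.13, -0.023, 0.15) 42 [ -13.4   11.1  106.9    7.7   20.2 -100.2] 0.0
(-0.13, -0.023, 0.098) 20 [-13.3  15.9 107.5   2.2  36.7 -95.3] 0.0
(-0.13, -0.023, 0.098) 25 [-13.3  15.4 108.4   3.1  31.3 -96.2] 0.0
(-0.13, -0.023, 0.098) 30 [-13.4  14.9 109.4   4.5  25.8 -97.4] 0.0
(-0.13, -0.023, 0.098) 36 [-13.4  14.5 110.5   7.   19.2 -99.8] 0.0
(-0.13, -0.023, 0.098) 42 [ -13.4   14.1  111.6   12.2   12.7 -104.8] 0.0
(-0.1, 0, 0.098) 20 [-10.3  19.9 102.2   0.5  38.  -91.2] 0.0
(-0.1, 0, 0.098) 25 [-10.3  19.4 103.2   0.7  32.5 -91.4] 0.0
(-0.1, 0, 0.098) 30 [-10.4  18.9 104.1   1.   27.  -91.6] 0.0
(-0.1, 0, 0.098) 36 [-10.4  18.4 105.3   1.5  20.3 -92.2] 0.0
(-0.1, 0, 0.098) 42 [-10.4  18.1 106.4   2.6  13.5 -93.2] 0.0
(-0.06, 0.02, 0.098) 20 [ -8.1  25.4  94.3  -0.7  40.3 -88.2] 0.0
(-0.06, 0.02, 0.098) 25 [ -8.1  24.9  95.4  -1.   34.7 -87.9] 0.0
(-0.06, 0.02, 0.098) 30 [ -8.1  24.4  96.4  -1.4  29.2 -87.5] 0.0
(-0.06, 0.02, 0.098) 36 [ -8.1  23.9  97.7  -2.2  22.4 -86.9] 0.0
(-0.06, 0.02, 0.098) 42 [ -8.1  23.5  98.9  -3.5  15.7 -85.6] 0.0
(-0.01, 0.01, 0.098) 20 [ -9.2  32.6  83.5  -0.1  43.9 -89.7] 0.0
(-0.01, 0.01, 0.098) 25 [ -9.2  32.   84.7  -0.2  38.3 -89.6] 0.0
(-0.01, 0.01, 0.098) 30 [ -9.2  31.5  85.9  -0.2  32.6 -89.6] 0.0
(-0.01, 0.01, 0.098) 36 [ -9.2  30.9  87.3  -0.4  25.8 -89.5] 0.0
(-0.01, 0.01, 0.098) 42 [ -9.2  30.4  88.6  -0.5  19.  -89.3] 0.0
```

```bash
sed -i 's/rz(q\[3\])@ry/rz(S4*q[3])@ry/; s/^PP=r.x/PP=r.x/; s/^def fk/S4=-1\ndef fk/' kin.py; sed -i 's/    L1,L2,h,d,o=P/    L1,L2,h,d,o,o1=P/; s/A@\[0,0,L1\]/A@[o1,0,L1]/; s/\.3,\.3,0\]/.3,.3,0,0]/' kin.py
python3 - <<'E'
import kin; from kin import *
np.set_printoptions(precision=4,suppress=True)
print(PP,np.abs(r.fun).max())
for q,p in D[2:]: print(Ro.from_matrix(fk(q,PP)[1]@RF).as_euler("xyz",degrees=True))
q0=[-24.2,2.2,116,17.2,23.8,-112.9]
for (x,y,z) in((-.13,-.023,.15),(-.13,-.023,.098),(-.1,0,.098),(-.06,.02,.098),(-.01,.01,.098)):
  for L in(20,25,30,36,42):
    q,e=ik(w2b((x,y,z)),Rt(170.53,L),q0); print((x,y,z),L,np.round(q,1),round(e,4))
E
```

```text
[ 0.3146  0.2584  0.0089  0.0394 -0.0363  0.1572] 0.13496248758852572
[172.876  -26.2234 134.6225]
[-172.8576  -25.8567   91.0918]
[157.0976 -14.3169  96.5946]
[153.8515  -6.3952  93.8081]
[-148.9087   25.627  -160.6721]
[153.161   -2.1351 112.1372]
(-0.13, -0.023, 0.15) 20 [-13.2  12.3 107.2  -2.   40.6 -95. ] 0.0
(-0.13, -0.023, 0.15) 25 [-13.3  11.9 108.3  -2.8  34.9 -95.7] 0.0
(-0.13, -0.023, 0.15) 30 [-13.3  11.5 109.3  -3.9  29.2 -96.7] 0.0
(-0.13, -0.023, 0.15) 36 [-13.3  11.2 110.6  -5.9  22.4 -98.6] 0.0
(-0.13, -0.023, 0.15) 42 [ -13.3   10.9  111.8   -9.7   15.6 -102.2] 0.0
(-0.13, -0.023, 0.098) 20 [-13.2  16.2 112.3  -2.5  31.6 -95.6] 0.0
(-0.13, -0.023, 0.098) 25 [-13.3  15.8 113.3  -3.7  26.  -96.7] 0.0
(-0.13, -0.023, 0.098) 30 [-13.3  15.5 114.3  -5.5  20.3 -98.5] 0.0
(-0.13, -0.023, 0.098) 36 [ -13.3   15.3  115.5   -9.7   13.5 -102.6] 0.0
(-0.13, -0.023, 0.098) 42 [ -13.4   15.2  115.8  -20.1   10.  -112.9] 0.0449
(-0.1, 0, 0.098) 20 [-10.3  20.5 103.2  -0.5  36.3 -91.2] 0.0
(-0.1, 0, 0.098) 25 [-10.3  20.1 104.3  -0.7  30.5 -91.4] 0.0
(-0.1, 0, 0.098) 30 [-10.3  19.8 105.5  -1.   24.7 -91.7] 0.0
(-0.1, 0, 0.098) 36 [-10.3  19.5 106.7  -1.7  17.8 -92.3] 0.0
(-0.1, 0, 0.098) 42 [-10.4  19.2 108.   -3.1  10.9 -93.7] 0.0
(-0.06, 0.02, 0.098) 20 [ -8.1  27.5  88.5   0.7  44.  -88.2] 0.0
(-0.06, 0.02, 0.098) 25 [ -8.1  26.9  89.9   0.9  38.1 -88. ] 0.0
(-0.06, 0.02, 0.098) 30 [ -8.1  26.5  91.3   1.3  32.2 -87.7] 0.0
(-0.06, 0.02, 0.098) 36 [ -8.1  26.   92.8   1.9  25.2 -87.2] 0.0
(-0.06, 0.02, 0.098) 42 [ -8.1  25.6  94.3   3.   18.1 -86.1] 0.0
(-0.01, 0.01, 0.098) 20 [ -9.2  39.8  61.5   0.1  58.7 -89.7] 0.0
(-0.01, 0.01, 0.098) 25 [ -9.2  38.7  64.2   0.1  52.1 -89.7] 0.0
(-0.01, 0.01, 0.098) 30 [ -9.2  37.8  66.6   0.2  45.6 -89.6] 0.0
(-0.01, 0.01, 0.098) 36 [ -9.2  36.9  69.1   0.2  38.  -89.6] 0.0
(-0.01, 0.01, 0.098) 42 [ -9.2  36.1  71.4   0.3  30.5 -89.5] 0.0
```

```bash
sed -i 's/^S4=-1/S4=1/' kin.py
python3 - <<'E'
import kin; from kin import *
np.set_printoptions(precision=3,suppress=True)
E=[(180,0,26.3),(180,0,106.5),(180,27.1,149.4),(-179.8,26.8,149.4),(-179.6,26.8,132.5),(-179.7,26.9,132.6),(179,39.5,165),(-179.7,26.9,132.6)]
print(PP,r.fun.reshape(-1,3))
for (q,p),e in zip(D,E):
    print("%8.3f"%np.linalg.norm(Ro.from_matrix((fk(q,PP)[1]@RF).T@Ro.from_euler("xyz",e,degrees=True).as_matrix()).as_rotvec(degrees=True)), end=" ")
    print(q, Ro.from_matrix(fk(q,PP)[1]@RF).as_euler("xyz",degrees=True),e)
E
```

```text
[ 0.276  0.242 -0.012 -0.002 -0.06   0.184] [[-0.118 -0.013  0.001]
 [ 0.074 -0.093  0.012]
 [-0.002  0.006 -0.011]
 [-0.001 -0.001 -0.019]
 [ 0.03  -0.035  0.011]
 [-0.034 -0.042 -0.008]
 [-0.08  -0.13   0.001]
 [-0.014 -0.039  0.012]]
   0.082 [-76.05, 21.84, 74.38, 0, 83.86, -12.33] [-179.922   -0.017   26.28 ] (180, 0, 26.3)
   0.000 [30.1, 17.1, 81.6, 0, 81.3, 13.6] [180.   -0.  106.5] (180, 0, 106.5)
   0.081 [44.2, 16.7, 87.5, -27.8, 70.4, -7.0] [179.932  27.107 149.423] (180, 27.1, 149.4)
   0.094 [38, 33.8, 100.5, -38.6, 42.4, 7] [-179.804   26.759  149.313] (-179.8, 26.8, 149.4)
   0.112 [-5.7, 11.8, 111.6, -28.5, 39.8, -28.8] [-179.567   26.8    132.623] (-179.6, 26.8, 132.5)
   0.077 [-15.8, 21.8, 105.3, -26.7, 32.6, -38.2] [-179.661   26.864  132.56 ] (-179.7, 26.9, 132.6)
   0.086 [-24.2, 2.2, 116, 17.2, 23.8, -112.9] [178.922  39.444 164.926] (179, 39.5, 165)
   0.068 [-10.9, 8.7, 100.7, -20.8, 50.5, -43] [-179.634   26.915  132.66 ] (-179.7, 26.9, 132.6)
```

```bash
python3 - <<'E'
s=open("kin.py").read()
i=s.index("S4=1");j=s.index("r=least")
s=s[:i]+'''def fk(q,P):
    L1,L2,h,d,oy,o4,o5=P
    A=rz(q[0])@ry(q[1]); p=np.array([0,0,h])+A@[0,oy,L1]; A=A@ry(q[2]); p=p+A@[0,0,L2]; A=A@rz(q[3]); p=p+A@[0,o4,0]; A=A@ry(q[4]); p=p+A@[o5,0,d]; A=A@rz(q[5]); return p,A
'''+s[j:]
s=s.replace(".3,.3,0,0]",".3,.3,0.05,0.05,0]")
open("kin.py","w").write(s)
E
python3 - <<'E'
from kin import *
np.set_printoptions(precision=4,suppress=True)
print(PP,np.abs(r.fun).max())
q0=[-24.2,2.2,116,17.2,23.8,-112.9]
for (x,y,z) in((-.13,-.023,.15),(-.13,-.023,.098),(-.1,0,.098),(-.06,.02,.098),(-.01,.01,.098)):
  for L in(15,20,25,30,36,42):
    q,e=ik(w2b((x,y,z)),Rt(170.53,L),q0); print((x,y,z),L,np.round(q,1),round(e,4))
E
```

```text
[ 0.4837  0.3321  0.0487  0.2377  0.0903  0.0204 -0.0038] 0.02115831281702313
(-0.13, -0.023, 0.15) 15 [ -29.1   11.6  104.4    6.5   50.  -113.2] 0.0
(-0.13, -0.023, 0.15) 20 [ -30.     9.8  108.3   10.    43.5 -116.7] 0.0
(-0.13, -0.023, 0.15) 25 [ -31.     8.1  112.3   14.9   37.1 -121.6] 0.0
(-0.13, -0.023, 0.15) 30 [ -31.9    6.7  116.4   21.9   30.7 -128.7] 0.0
(-0.13, -0.023, 0.15) 36 [ -32.7    5.3  121.4   35.6   23.5 -142.4] 0.0
(-0.13, -0.023, 0.15) 42 [ -32.8    4.6  126.3   58.7   18.  -165.2] 0.0021
(-0.13, -0.023, 0.098) 15 [ -29.    14.9  110.4    7.6   40.8 -114.7] 0.0
(-0.13, -0.023, 0.098) 20 [ -29.9   13.3  114.3   12.3   34.2 -119.6] 0.0
(-0.13, -0.023, 0.098) 25 [ -30.8   11.9  118.4   19.4   27.5 -126.9] 0.0
(-0.13, -0.023, 0.098) 30 [ -31.5   10.9  122.7   31.3   21.2 -138.9] 0.0
(-0.13, -0.023, 0.098) 36 [ -31.5   10.2  127.7   58.    15.1 -165.2] 0.0003
(-0.13, -0.023, 0.098) 42 [ -30.4   10.   128.1   59.7   12.7 -165.2] 0.0975
(-0.1, 0, 0.098) 15 [ -24.8   18.   105.6    5.9   42.  -109.2] 0.0
(-0.1, 0, 0.098) 20 [ -25.5   16.4  109.7    9.4   35.1 -112.8]
[... 449 characters left out ...]
 -22.1   19.2  107.2   10.8   29.6 -110.9] 0.0
(-0.06, 0.02, 0.098) 30 [ -22.5   18.   111.4   17.5   22.1 -117.6] 0.0
(-0.06, 0.02, 0.098) 36 [ -22.6   17.2  116.8   35.9   13.2 -135.9] 0.0
(-0.06, 0.02, 0.098) 42 [ -22.3   17.   120.    65.7   10.  -165.2] 0.0444
(-0.01, 0.01, 0.098) 15 [ -21.1   27.5   89.8    4.    48.1 -104. ] 0.0
(-0.01, 0.01, 0.098) 20 [ -21.6   25.8   94.2    6.3   40.6 -106.2] 0.0
(-0.01, 0.01, 0.098) 25 [ -22.    24.3   98.6    9.7   33.  -109.5] 0.0
(-0.01, 0.01, 0.098) 30 [ -22.4   23.1  103.    15.2   25.3 -115. ] 0.0
(-0.01, 0.01, 0.098) 36 [ -22.6   22.1  108.4   28.8   16.1 -128.6] 0.0
(-0.01, 0.01, 0.098) 42 [ -22.1   21.7  113.4   65.7   10.  -164.9] 0.0161
```

```bash
python3 - <<'E'
s=open("kin.py").read()
i=s.index("def fk");j=s.index("PP=r.x")
s=s[:i]+'''def fk(q,P):
    ox,h,L1x,oy,L1,L2x,L2,o4,o5,d,o6x,o6y=P
    A=rz(q[0]);p=A@[ox,0,h];A=A@ry(q[1]); p=p+A@[L1x,oy,L1]; A=A@ry(q[2]); p=p+A@[L2x,0,L2]; A=A@rz(q[3]); p=p+A@[0,o4,0]; A=A@ry(q[4]); p=p+A@[o5,0,d]; A=A@rz(q[5]); p=p+A@[o6x,o6y,0];return p,A
D.append(([-13.7,19.9,108.4,-28.7,32.2,-34.4],(.4948,-.0733,.0882)))
D.append(([38.2,22.5,93,-29.9,57.6,-6.4],(.412,.3248,.1347)))
r=least_squares(lambda P:np.concatenate([fk(q,P)[0]-p for q,p in D]+[.002*(np.array(P)-[0,.2,0,.1,.45,0,.4,0,0,.25,0,0])]),[0,.1,0,.1,.45,0,.35,0,0,.25,0,0])
'''+s[j:]
open("kin.py","w").write(s)
E
python3 - <<'E'
from kin import *
np.set_printoptions(precision=4,suppress=True)
print(PP);print(r.fun[:-12].reshape(-1,3))
E
```

```text
[ 0.0012  0.1278 -0.0009  0.1176  0.5388  0.1031  0.3505  0.0005  0.0001
  0.2778  0.0006 -0.0004]
[[ 0.     -0.0001  0.0001]
 [ 0.      0.0001  0.    ]
 [-0.0003 -0.0001  0.0002]
 [-0.0001 -0.0003 -0.    ]
 [ 0.0001  0.0001 -0.0001]
 [-0.0002  0.0002 -0.0004]
 [-0.0002  0.     -0.    ]
 [-0.0001 -0.0004 -0.0001]
 [ 0.0006  0.      0.0008]
 [ 0.0001  0.0001 -0.0004]]
```

Run:
```python
from kin import *
np.set_printoptions(precision=4,suppress=True)
for yaw,sg in((170.53,1),(-9.47,-1)):
 for (x,y,z) in((-.13,-.023,.098),(-.06,.02,.098),(-.01,.01,.098)):
  for L in(20,30,36,42):
   for q0 in([-24.2,2.2,116,17.2,23.8,-112.9],[-24,10,110,17,24,70],[-10,10,100,180,40,90],[-10,10,100,180,40,-90],[-10,10,100,90,30,0]):
    q,e=ik(w2b((x,y,z)),Rt(yaw,sg*L),q0)
    if e<.005: print(yaw,(x,y,z),L,np.round(q,1))
```

```text
170.53 (-0.13, -0.023, 0.098) 20 [ -32.    15.   111.    12.8   36.1 -121.7]
170.53 (-0.13, -0.023, 0.098) 20 [ -32.    15.   111.    12.8   36.1 -121.7]
170.53 (-0.13, -0.023, 0.098) 30 [ -35.    13.8  118.8   33.    23.3 -143.2]
170.53 (-0.13, -0.023, 0.098) 30 [ -35.    13.8  118.8   33.    23.3 -143.2]
170.53 (-0.13, -0.023, 0.098) 42 [-39.2  15.3 128.5  95.4  19.4 151.4]
170.53 (-0.13, -0.023, 0.098) 42 [-39.2  15.3 128.5  95.4  19.4 151.4]
170.53 (-0.13, -0.023, 0.098) 42 [-39.2  15.3 128.5  95.4  19.4 151.4]
170.53 (-0.06, 0.02, 0.098) 20 [ -23.    20.8  101.1    7.3   38.8 -108.4]
170.53 (-0.06, 0.02, 0.098) 20 [ -23.    20.8  101.1    7.3   38.8 -108.4]
170.53 (-0.06, 0.02, 0.098) 30 [ -24.5   19.3  109.    18.8   23.6 -120.4]
170.53 (-0.06, 0.02, 0.098) 30 [ -24.5   19.3  109.    18.8   23.6 -120.4]
170.53 (-0.06, 0.02, 0.098) 36 [ -25.5   19.2  113.8   38.2   15.2 -140.2]
170.53 (-0.06, 0.02, 0.098) 36 [ -25.5   19.2  113.8   38.2   15.2 -140.2]
170.53 (-0.01, 0.01, 0.098) 20 [ -22.7   25.    93.5    6.7   42.2 -107.5]
170.53 (-0.01, 0.01, 0.098) 20 [ -22.7   25.    93.5  
[... 2916 characters left out ...]
5  16.2  27.   62.6]
-9.47 (-0.01, 0.01, 0.098) 30 [-24.2  23.2 101.5  16.2  27.   62.6]
-9.47 (-0.01, 0.01, 0.098) 30 [-24.2  23.2 101.5  16.2  27.   62.6]
-9.47 (-0.01, 0.01, 0.098) 36 [-25.   22.9 106.3  30.4  18.1  48.2]
-9.47 (-0.01, 0.01, 0.098) 36 [-25.   22.9 106.3  30.4  18.1  48.2]
-9.47 (-0.01, 0.01, 0.098) 36 [-25.   22.9 106.3  30.4  18.1  48.2]
-9.47 (-0.01, 0.01, 0.098) 36 [-25.   22.9 106.3  30.4  18.1  48.2]
-9.47 (-0.01, 0.01, 0.098) 42 [-25.9  23.3 110.9  66.   11.9  12.1]
-9.47 (-0.01, 0.01, 0.098) 42 [-25.9  23.3 110.9  66.   11.9  12.1]
-9.47 (-0.01, 0.01, 0.098) 42 [-25.9  23.3 110.9  66.   11.9  12.1]
-9.47 (-0.01, 0.01, 0.098) 42 [-25.9  23.3 110.9  66.   11.9  12.1]
```

Run:
```python
from kin import *
for z in(.16,.092): go(w2b((-.130,-.026,z)),Rt(170.53,28))
q0=cur()[0]["q"]
for a in((-.13,-.026,.16,28),(-.13,-.026,.092,28),(-.09,.005,.092,28),(-.05,.03,.092,30),(-.03,.01,.092,35),(-.01,.01,.092,35)):
    q0,e=ik(w2b(a[:3]),Rt(170.53,a[3]),q0); print(a,np.round(q0,1),round(e,4))
```

```text
t 14.57 pos [ 0.4769 -0.0491  0.1956] rot [179.   39.5 165. ] F [-0.3 -0.1 -0.3] w 0.0002 q [ -24.2    2.2  116.    17.2   23.8 -112.9]
shift(tool,units) [ 0.99 -3.19  1.43] turn [-0.52  2.88 -1.12] shift in goal axes [ 0.94 -3.17  1.51]
t 14.57 pos [ 0.4769 -0.0491  0.1956] rot [179.   39.5 165. ] F [-0.3 -0.1 -0.3] w 0.0002 q [ -24.2    2.2  116.    17.2   23.8 -112.9]
shift(tool,units) [ 3.15 -3.24  4.06] turn [-0.52  2.88 -1.12] shift in goal axes [ 2.54 -3.17  4.51]
(-0.13, -0.026, 0.16, 28) [ -34.8    7.1  111.3   19.3   37.5 -128.2] 0.0
(-0.13, -0.026, 0.092, 28) [ -34.8   14.6  117.7   28.7   24.7 -139.2] 0.0
(-0.09, 0.005, 0.092, 28) [ -27.6   17.7  112.3   20.5   24.6 -124.9] 0.0
(-0.05, 0.03, 0.092, 30) [ -22.7   20.8  108.    17.1   22.9 -117.4] 0.0
(-0.03, 0.01, 0.092, 35) [ -25.5   22.1  109.    31.9   17.4 -134. ] 0.0
(-0.01, 0.01, 0.092, 35) [ -24.7   23.6  106.1   28.5   18.5 -129.9] 0.0
```

jog_arm --pt "0 0 0 -0.17 0.96 -0.37 -1" --pt "0 0 0 -0.17 0.96 -0.37 -1" --pt "0 0 0 -0.18 0.96 -0.38 -1" --pt "0 0 0 0 0 0 -1" --pt "0.24 -0.8 0.38 0 0 0 -1" --pt "0.24 -0.8 0.38 0 0 0 -1" --pt "0.23 -0.8 0.38 0 0 0 -1" --pt "0.23 -0.77 0.37 0 0 0 -1" --pt "0 0 0 0 0 0 -1"

```text
time: 15.32
eef_pos: [0.4637, -0.1122, 0.1591]
ee_rot: [179.9, 27.9, 170.1]
force: [0.8, 0.3, -1.2]
gripper_width: 0.0003
```

Run:
```python
from kin import *
from workcell import grab_frame
go(w2b((-.130,-.026,.092)),Rt(170.53,28)); print(b2w(cur()[1]))
for n,c in(("top",(390,150,150,130,5)),):
    f=grab_frame(n); pickle.dump(f,open(n+"5.pkl","wb"));x,y,w,h,k=c
    cv2.imwrite(f"pics/{n}5.png",cv2.resize(f["pixels"][y:y+h,x:x+w,::-1],None,fx=k,fy=k,interpolation=cv2.INTER_CUBIC))
    carton(f,n)
f=grab_frame("wrist"); cv2.imwrite("pics/w5.png",f["pixels"][...,::-1])
```

```text
t 15.32 pos [ 0.4637 -0.1122  0.1591] rot [179.9  27.9 170.1] F [ 0.8  0.3 -1.2] w 0.0003 q [ -34.9    7.2  111.3   19.1   37.4 -127.8]
shift(tool,units) [1.56 0.04 2.97] turn [-0.02 -0.02 -0.1 ] shift in goal axes [1.57 0.05 2.97]
[-0.13016758 -0.02696375  0.1591083 ]
top [404 189  54  44 808] [-73.6  -8.5] [ 35.2 164. ] 51.9 bx [[-149.0, 28.0], [-20.0, -73.0], [2.0, -45.0], [-127.0, 56.0]]
```

View pics/w5.png

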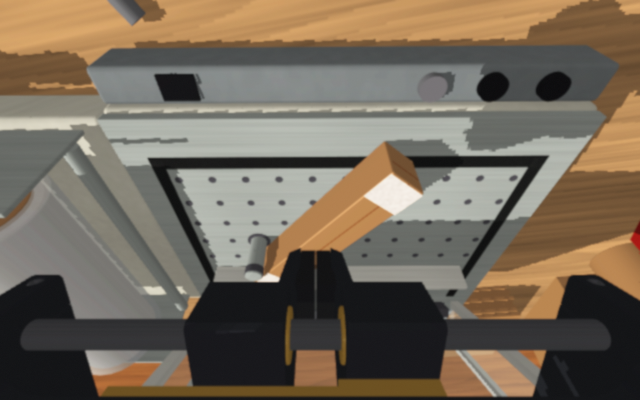

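jog_arm --pt "0.4 0 0.75 0 0 0 -1" --pt "0.4 0 0.75 0 0 0 -1" --pt "0.4 0 0.75 0 0 0 -1" --pt "0.38 0 0.72 0 0 0 -1" --pt "0 0 0 0 0 0 -1"

```text
time: 15.83
eef_pos: [0.464, -0.1091, 0.0918]
ee_rot: [179.8, 27.9, 170.4]
force: [-0.9, -0.2, 0.6]
gripper_width: 0.0005
```

```bash
cat >> kin.py <<'E'
def arc(t0,t1,dt,s,off,P=(-.017,-.089),ov=.022,z=.092,L=28,pre=0):
    # tcp path pushing the front face at s from the inner end while pivoting on post
    out=[]
    for t in np.arange(t0,t1-1e-6,-dt):
        tr=np.radians(t);n=np.array([np.cos(tr),np.sin(tr)]);u=np.array([-np.sin(tr),np.cos(tr)])
        o=off(t); foot=np.array(P)+.009*n; p=foot+(s-ov)*u-o*n; out.append((t,p))
    return out
E
python3 - <<'E'
from kin import *
go(w2b((-.130,-.026,.092)),Rt(170.53,28)); w=b2w(cur()[1]); print(w)
off=lambda t: .0065/np.cos(0)*np.cos(np.radians(t))+.0175*np.sin(np.radians(t))
prev=w[:2]
for t,p in arc(52,4,6,.155,off):
    d=p-prev; prev=p
    # wrapper +x = tool -x*cosL - z... in tool: x_t=-cosL X - sinL Z ; z_t = +sinL X - cosL Z ; y_t=?
    R=Rt(170.53,28); v=R.T@(d[0]*WX+d[1]*WY)/.02
    print(t,np.round(p,4),"tool units",np.round(v,2))
E
```

```text
t 15.83 pos [ 0.464  -0.1091  0.0918] rot [179.8  27.9 170.4] F [-0.9 -0.2  0.6] w 0.0005 q [ -34.5   14.7  117.5   28.3   24.9 -138.3]
shift(tool,units) [-0.02 -0.11 -0.  ] turn [ 0.03 -0.04 -0.04] shift in goal axes [-0.02 -0.11 -0.  ]
[-0.13035462 -0.02387239  0.09177453]
52.0 [-0.1272 -0.014 ] tool units [-0.14  0.49  0.07]
46.0 [-0.1183 -0.0024] tool units [-0.39  0.58  0.21]
40.0 [-0.108   0.0082] tool units [-0.45  0.53  0.24]
34.0 [-0.0965  0.0178] tool units [-0.51  0.48  0.27]
28.0 [-0.0838  0.0261] tool units [-0.56  0.41  0.3 ]
22.0 [-0.0701  0.033 ] tool units [-0.6   0.34  0.32]
16.0 [-0.0557  0.0383] tool units [-0.64  0.27  0.34]
10.0 [-0.0405  0.0419] tool units [-0.67  0.18  0.35]
4.0 [-0.025   0.0438] tool units [-0.69  0.09  0.36]
```

jog_arm --pt "-0.07 0.25 0.04 0 0 0 -1" --pt "-0.07 0.24 0.03 0 0 0 -1" --pt "-0.2 0.29 0.1 0 0 0 -1" --pt "-0.19 0.29 0.11 0 0 0 -1" --pt "-0.22 0.27 0.12 0 0 0 -1" --pt "-0.23 0.26 0.12 0 0 0 -1" --pt "-0.25 0.24 0.13 0 0 0 -1" --pt "-0.26 0.24 0.14 0 0 0 -1" --pt "0 0 0 0 0 0 -1"

```text
time: 16.58
eef_pos: [0.5063, -0.0743, 0.0952]
ee_rot: [180.0, 28.2, 170.5]
force: [0.3, 0.2, 0.4]
gripper_width: 0.0004
```

```bash
cat > look.py <<'E'
from kin import *
from workcell import grab_frame
import sys
k0=sys.argv[1]
s,p,R=cur(); print("t",round(s["time"],2),"tcp w",np.round(b2w(p),4),"rot",np.round(s["ee_rot"],1),"F wr",np.round([s["force"]@WX,s["force"]@WY,s["force"][2]],1),"q",np.round(s["q"],1))
ims=[]
for n,c in(("top",(390,140,160,120,4)),("scene",(110,190,200,160,4))):
    f=grab_frame(n); pickle.dump(f,open(n+k0+".pkl","wb"));x,y,w,h,k=c
    cv2.imwrite(f"pics/{n}{k0}.png",cv2.resize(f["pixels"][y:y+h,x:x+w,::-1],None,fx=k,fy=k,interpolation=cv2.INTER_CUBIC)); carton(f,n)
E
python3 look.py 6
```

```text
t 16.58 tcp w [-0.0944  0.0174  0.0952] rot [180.   28.2 170.5] F wr [0.3 0.2 0.4] q [ -26.    17.   112.6   19.1   24.3 -122.1]
top [415 189  43  32 553] [-58.3 -20.8] [ 35.2 123.8] 52.9 bx [[-118.0, 3.0], [-20.0, -72.0], [2.0, -44.0], [-97.0, 31.0]]
```

View pics/scene6.png

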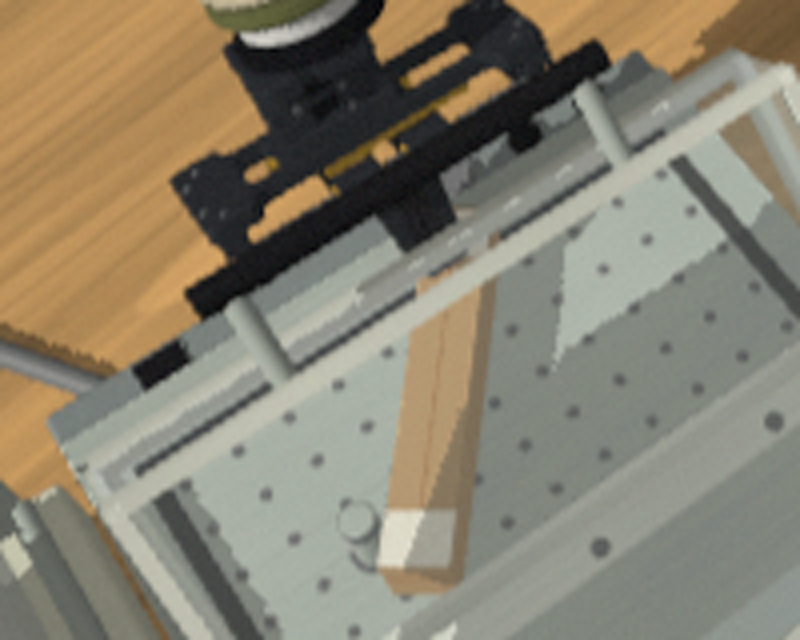

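View pics/top6.png

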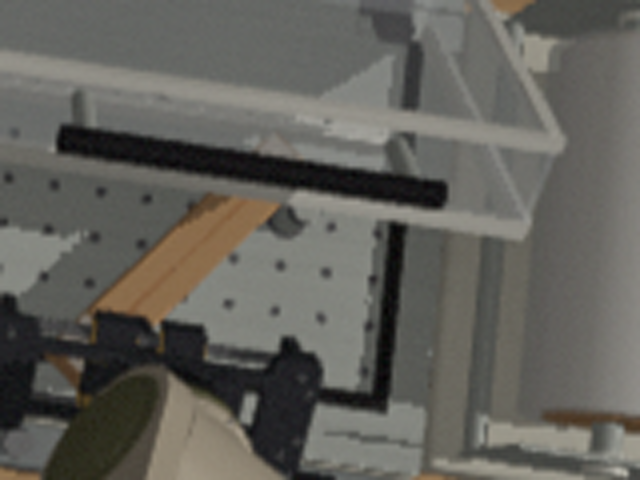

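Run:
```python
from h import *
from workcell import grab_frame
f=grab_frame("wrist"); cv2.imwrite("pics/w6.png",f["pixels"][...,::-1])
```

```text
(no output)
```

View pics/w6.png

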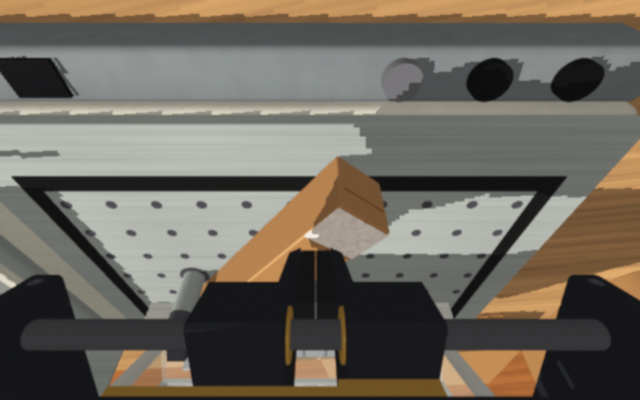

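Run:
```python
from h import *
np.set_printoptions(precision=3,suppress=True,linewidth=200)
f=ld("top6");P=cloud(f)
for c in((100,305),(130,300),(150,310),(160,270),(180,270),(200,210),(225,215),(240,225),(140,325),(120,330),(185,330),(60,370)):
    u,v=390+c[0]/4,140+c[1]/4; q=P[int(v),int(u)]; print(c,b2w(q))
f=ld("scene6");P=cloud(f)
for c in((420,235),(400,215),(440,300),(480,230),(470,260),(330,60),(430,400)):
    u,v=110+c[0]/4,190+c[1]/4; q=P[int(v),int(u)]; print("s",c,b2w(q))
from workcell import grab_frame
s,p,Rc=cur();f=grab_frame("wrist");K=f["K"];M=f["mount"];z=f["z_map"];v,u=np.mgrid[:400,:640]
c=np.stack([(u-K[0,2])/K[0,0]*z,(v-K[1,2])/K[1,1]*z,z],-1);P=(c@M[:3,:3].T+M[:3,3])@Rc.T+p
for u,v in((348,232),(370,235),(338,160),(360,190),(300,220),(285,240),(260,260),(300,260),(335,262),(317,255),(190,280)): print("w",u,v,b2w(P[v,u]),z[v,u])
```

```text
(100, 305) [-0.096  0.028  0.109]
(130, 300) [-0.092  0.011  0.111]
(150, 310) [-0.095 -0.002  0.11 ]
(160, 270) [-0.069 -0.006  0.111]
(180, 270) [-0.067 -0.019  0.11 ]
(200, 210) [-0.026 -0.027  0.107]
(225, 215) [-0.027 -0.042  0.11 ]
(240, 225) [-0.033 -0.053  0.11 ]
(140, 325) [-0.11   0.008  0.139]
(120, 330) [-0.124  0.034  0.211]
(185, 330) [-0.118 -0.003  0.206]
(60, 370) [-0.137  0.043  0.085]
s (420, 235) [-0.113  0.014  0.146]
s (400, 215) [-0.119  0.01   0.164]
s (440, 300) [ 0.003 -0.015  0.294]
s (480, 230) [-0.028  0.02   0.272]
s (470, 260) [-0.005  0.004  0.296]
s (330, 60) [-0.149  0.012  0.269]
s (430, 400) [ 0.026 -0.04   0.268]
w 348 232 [-0.126  0.034  0.109] 0.15740955
w 370 235 [-0.124  0.046  0.11 ] 0.15882957
w 338 160 [-0.145  0.03   0.073] 0.16835856
w 360 190 [-0.135  0.041  0.087] 0.16558807
w 300 220 [-0.118  0.008  0.094] 0.17317182
w 285 240 [-0.106 -0.001  0.099] 0.17898984
w 260 260 [-0.084 -0.019  0.099] 0.19539028
w 300 260 [-0.123  0.009  0.124] 0.14969982
w 335 262 [-0.124  0.026  0.126] 0.1477593
w 317 255 [-0.117  0.018  0.117] 0.15827565
w 190 280 [-0.024 -0.088  0.079] 0.2526542
```

```bash
python3 look.py 7
python3 - <<'E'
from kin import *
s,p,R=cur(); print(b2w(p),b2w(fk(s["q"],PP)[0]),s["force"],s["wrist_torque"],s["joint_vel"])
f=ld("top7");T=ld("top4")
# what does tcp project to in top view
for d in (0,.02,.04,.06,.1): 
    X=p-R[:,2]*d; print(d,b2w(X),(proj(f,X)-[390,140])*4, (proj(ld("scene7"),X)-[110,190])*4)
E
```

```text
t 16.78 tcp w [-0.0956  0.0164  0.0943] rot [179.9  28.1 170.4] F wr [ 0.6 -0.5  0.2] q [ -26.2   17.   112.8   19.2   24.3 -122.3]
top [415 189  43  32 586] [-58.8 -20.3] [ 35.2 123.6] 52.6 bx [[-119.0, 3.0], [-20.0, -72.0], [1.0, -44.0], [-97.0, 31.0]]
[-0.09563211  0.01620011  0.09407525] [-0.09480457  0.01599394  0.09445894] [-0.51318611 -0.73250976  0.41389507] [0.05926706 0.04712416 0.00540128] [-0.12648518  0.24828518 -0.13324673 -0.02342214 -0.09550213 -0.10205779]
0 [-0.09563211  0.01620011  0.09407525] [113.5109417  308.29548477] [458.50175712 297.72247923]
0.02 [-0.10504289  0.0161968   0.11172283] [117.75288942 319.75511995] [443.60221861 270.5850925 ]
0.04 [-0.11445367  0.01619348  0.12937042] [122.13064876 331.58165067] [428.38106598 242.86193146]
0.06 [-0.12386445  0.01619017  0.147018  ] [126.65084811 343.79298355] [412.82777229 214.53382282]
0.1 [-0.14268601  0.01618353  0.18231317] [136.14730969 369.44770457] [380.68030577 155.98179246]
```

View pics/top7.png

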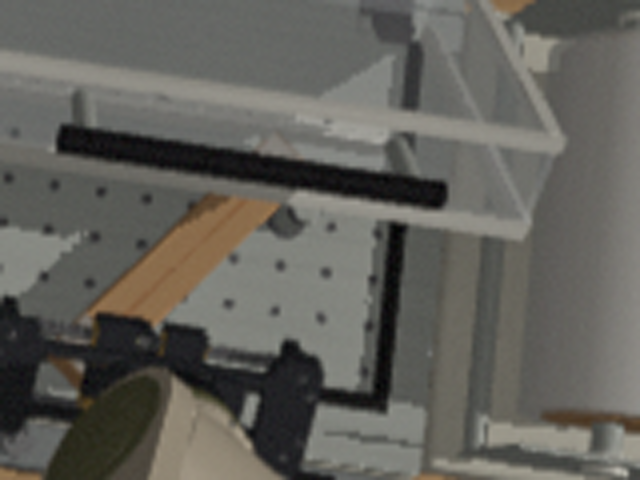

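Run:
```python
from kin import *
go(w2b((-.123,-.022,.094)),Rt(170.53,28))
go(w2b((-.123,-.022,.082)),Rt(170.53,28))
```

```text
t 16.88 pos [ 0.5048 -0.0753  0.0941] rot [179.9  28.1 170.4] F [-0.5 -0.7  0.4] w 0.0003 q [ -26.2   17.1  112.8   19.2   24.3 -122.4]
shift(tool,units) [ 1.21 -1.91 -0.64] turn [ 0.    0.02 -0.03] shift in goal axes [ 1.21 -1.91 -0.64]
t 16.88 pos [ 0.5048 -0.0753  0.0941] rot [179.9  28.1 170.4] F [-0.5 -0.7  0.4] w 0.0003 q [ -26.2   17.1  112.8   19.2   24.3 -122.4]
shift(tool,units) [ 1.49 -1.91 -0.11] turn [ 0.    0.02 -0.03] shift in goal axes [ 1.49 -1.91 -0.11]
```

jog_arm --pt "0.3 -0.48 -0.16 0 0 0 -1" --pt "0.3 -0.48 -0.16 0 0 0 -1" --pt "0.3 -0.48 -0.16 0 0 0 -1" --pt "0.31 -0.47 -0.16 0 0 0 -1" --pt "0.28 0 0.53 0 0 0 -1" --pt "0 0 0 0 0 0 -1"

```text
time: 17.38
eef_pos: [0.4708, -0.1086, 0.0807]
ee_rot: [179.9, 27.9, 170.3]
force: [-0.2, 0.6, -0.3]
gripper_width: 0.0006
```

```bash
python3 look.py 8;  python3 - <<'E'
from h import *
from workcell import grab_frame
f=grab_frame("wrist"); cv2.imwrite("pics/w8.png",f["pixels"][...,::-1])
E
```

```text
t 17.38 tcp w [-0.1237 -0.0223  0.0807] rot [179.9  27.9 170.3] F wr [-0.3  0.6 -0.3] q [ -33.7   16.6  117.6   29.9   22.8 -139.4]
top [405 189  53  46 831] [-73.7  -8.4] [ 35.3 161.5] 51.7 bx [[-148.0, 28.0], [-21.0, -72.0], [1.0, -45.0], [-126.0, 56.0]]
```

View pics/w8.png

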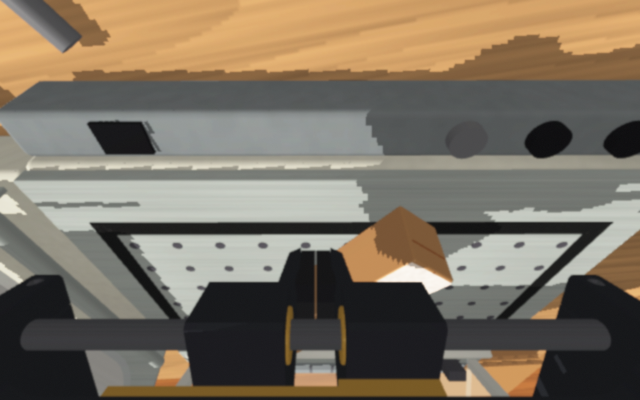

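View pics/scene8.png

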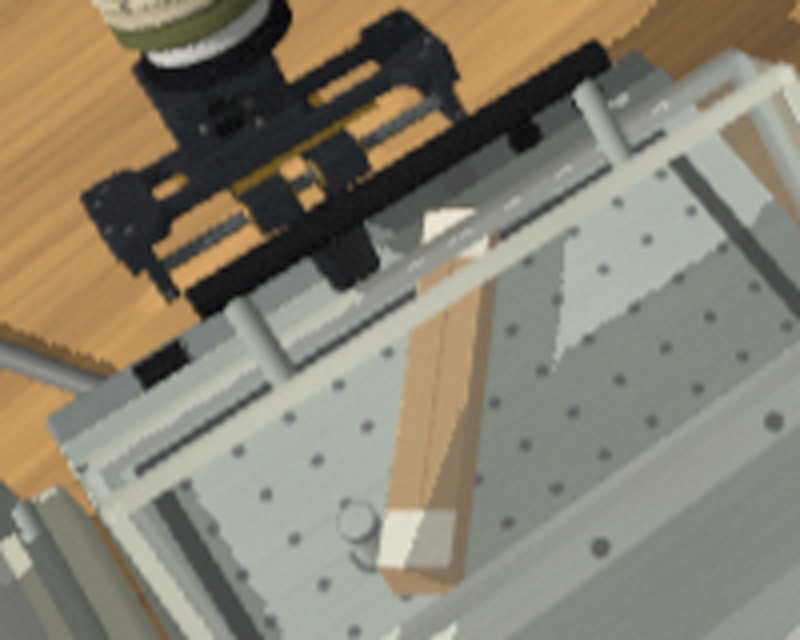

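Run:
```python
from kin import *
s,p,R=cur()
for d in (0,.01,.02,.03,.04,.06): 
    X=p-R[:,2]*d; print(d,b2w(X),(proj(ld("scene8"),X)-[110,190])*4)
f=ld("scene8");P=cloud(f)
for c in((352,287),(350,280),(335,278),(370,275),(350,260),(345,240)):
    u,v=110+c[0]/4,190+c[1]/4; q=P[int(round(v)),int(round(u))]; print("s",c,b2w(q), "tool",np.round(R.T@(q-p),4))
```

```text
0 [-0.12273534 -0.02179972  0.08192809] [375.47064972 310.91277042]
0.01 [-0.12743782 -0.02180445  0.09075343] [367.68182746 297.6034077 ]
0.02 [-0.13214031 -0.02180919  0.09957877] [359.81047824 284.15302478]
0.03 [-0.13684279 -0.02181393  0.1084041 ] [351.85528344 270.55936844]
0.04 [-0.14154528 -0.02181866  0.11722944] [343.81489621 256.8201372 ]
0.06 [-0.15095025 -0.02182813  0.13488012] [327.47301122 228.89549498]
s (352, 287) [-0.04351584 -0.03879573  0.26092574] tool [-0.1541 -0.0167 -0.1207]
s (350, 280) [-0.12981174 -0.02486979  0.11221948] tool [-0.008  -0.003  -0.0301]
s (335, 278) [-0.13101852 -0.03203792  0.1193053 ] tool [-0.0103 -0.0102 -0.0369]
s (370, 275) [-0.04542821 -0.03006897  0.25886188] tool [-0.1514 -0.0079 -0.1198]
s (350, 260) [-0.133409   -0.01994324  0.12397545] tool [-0.0103  0.0019 -0.0421]
s (345, 240) [-0.14122638 -0.01810101  0.1326548 ] tool [-0.0075  0.0037 -0.0535]
```

jog_arm --pt "0.09 0 0.16 0 0 0 -1" --pt "0.09 0 0.16 0 0 0 -1" --pt "0 0 0 0 0 0 -1"

```text
time: 17.78
eef_pos: [0.4715, -0.108, 0.0738]
ee_rot: [179.9, 28.0, 170.4]
force: [0.6, 0.4, 0.8]
gripper_width: 0.0005
```

jog_arm --pt "0.06 0 0.11 0 0 0 -1" --pt "0 0 0 0 0 0 -1"

```text
time: 17.95
eef_pos: [0.4715, -0.1081, 0.0715]
ee_rot: [179.9, 28.0, 170.4]
force: [-0.4, -0.1, 0.1]
gripper_width: 0.0007
```

jog_arm --pt "0.06 0 0.11 0 0 0 -1" --pt "0 0 0 0 0 0 -1"

```text
time: 18.12
eef_pos: [0.4715, -0.1082, 0.069]
ee_rot: [179.9, 28.0, 170.4]
force: [0.3, 0.0, -0.0]
gripper_width: 0.0001
```

```bash
python3 - <<'E'
from kin import *
from workcell import grab_frame
np.set_printoptions(precision=3,suppress=True)
f=grab_frame("wrist");K=f["K"];M=f["mount"];z=f["z_map"]
for u,v in((310,253),(310,256),(325,260),(310,270),(310,280),(300,300),(240,290),(240,310),(215,285),(410,290),(40,285),(40,335),(250,335),(250,360),(20,300)):
    Z=z[v,u];c=np.array([(u-K[0,2])/K[0,0]*Z,(v-K[1,2])/K[1,1]*Z,Z]); print(u,v,Z,M[:3,:3]@c+M[:3,3])
E
python3 look.py 9
```

```text
310 253 0.16015042 [ 0.008 -0.003 -0.028]
310 256 0.15611349 [ 0.009 -0.003 -0.032]
325 260 0.15175909 [ 0.009  0.005 -0.037]
310 270 0.14222388 [ 0.009 -0.002 -0.047]
310 280 0.13505545 [ 0.009 -0.002 -0.055]
300 300 0.12146639 [ 0.008 -0.006 -0.069]
240 290 0.084431924 [ 0.034 -0.021 -0.1  ]
240 310 0.076482214 [ 0.033 -0.019 -0.108]
215 285 0.08736637 [ 0.033 -0.029 -0.097]
410 290 0.08358614 [ 0.034  0.026 -0.1  ]
40 285 0.08504953 [ 0.035 -0.077 -0.099]
40 335 0.08047584 [ 0.025 -0.073 -0.107]
250 335 0.070545934 [ 0.032 -0.015 -0.115]
250 360 0.07361414 [ 0.024 -0.016 -0.114]
20 300 0.07916323 [ 0.034 -0.077 -0.105]
t 18.17 tcp w [-0.1231 -0.0217  0.0692] rot [179.9  28.  170.4] F wr [-0.7  0.5 -0.4] q [ -33.7   18.1  118.5   33.2   20.6 -143.1]
top [404 189  54  46 843] [-74.  -8.] [ 35.3 163.6] 51.9 bx [[-149.0, 29.0], [-21.0, -72.0], [1.0, -45.0], [-127.0, 56.0]]
```

```bash
cat >> kin.py <<'E'
TIP=.027
def tipw():
    s,p,R=cur(); return b2w(p-TIP*R[:,2])
E
python3 - <<'E'
from kin import *
w=tipw(); print(w)
off=lambda t: .009*np.cos(np.radians(t))+.0175*np.sin(np.radians(t))
prev=w[:2]; R=Rt(170.53,28); q0=cur()[0]["q"]
for t,p in arc(52,4,6,.155,off,P=(-.015,-.089),ov=.023):
    d=p-prev; prev=p
    v=R.T@(d[0]*WX+d[1]*WY)/.02
    q0,e=ik(w2b((p[0],p[1],.092))+TIP*R[:,2],R,q0)
    print(t,np.round(p,4),"tool units",np.round(v,2),np.round(q0,1),round(e,4))
E
```

```text
[-0.13571347 -0.02183773  0.09319811]
52.0 [-0.1254 -0.0159] tool units [-0.46  0.3   0.24] [ -32.    19.   117.3   31.2   20.3 -139.7] 0.0
46.0 [-0.1168 -0.0044] tool units [-0.38  0.57  0.2 ] [ -29.7   19.5  116.1   28.3   20.1 -134.9] 0.0
40.0 [-0.1069  0.0062] tool units [-0.44  0.53  0.23] [ -27.6   20.2  114.7   25.2   20.1 -130. ] 0.0
34.0 [-0.0957  0.0158] tool units [-0.49  0.48  0.26] [ -25.7   21.   113.    22.2   20.3 -125.3] 0.0
28.0 [-0.0833  0.0242] tool units [-0.55  0.42  0.29] [ -24.    21.9  111.1   19.4   20.8 -121. ] 0.0
22.0 [-0.0699  0.0312] tool units [-0.59  0.35  0.31] [ -22.5   22.9  109.1   16.8   21.4 -117.3] 0.0
16.0 [-0.0557  0.0367] tool units [-0.63  0.27  0.33] [ -21.3   24.   106.9   14.7   22.3 -114.2] 0.0
10.0 [-0.0408  0.0405] tool units [-0.66  0.19  0.35] [ -20.4   25.1  104.6   13.    23.3 -111.7] 0.0
4.0 [-0.0254  0.0426] tool units [-0.68  0.11  0.36] [ -19.8   26.2  102.2   11.7   24.4 -109.8] 0.0
```

jog_arm --pt "-0.16 0.15 0.08 0 0 0 -1" --pt "-0.15 0.15 0.08 0 0 0 -1" --pt "-0.15 0 0.08 0 0 0 -1" --pt "-0.19 0.28 0.1 0 0 0 -1" --pt "-0.19 0.29 0.1 0 0 0 -1" --pt "-0.22 0.27 0.11 0 0 0 -1" --pt "-0.22 0.26 0.12 0 0 0 -1" --pt "0 0 0 0 0 0 -1"

```text
time: 18.93
eef_pos: [0.5054, -0.0851, 0.0697]
ee_rot: [179.9, 28.1, 170.5]
force: [-0.5, -0.4, 0.0]
gripper_width: 0.0004
```

```bash
python3 look.py 10; python3 -c "
from kin import *; print(tipw())"
```

```text
t 18.93 tcp w [-0.0935  0.0066  0.0697] rot [179.9  28.1 170.5] F wr [-0.4 -0.4  0. ] q [ -27.6   20.1  114.3   24.9   20.4 -129.5]
top [397 188  59  34 756] [-62.9   3. ] [ 34.9 160.1] 42.8 bx [[-130.0, 50.0], [-21.0, -68.0], [4.0, -44.0], [-105.0, 74.0]]
[-0.10681953  0.00614241  0.09341832]
```

View pics/scene10.png

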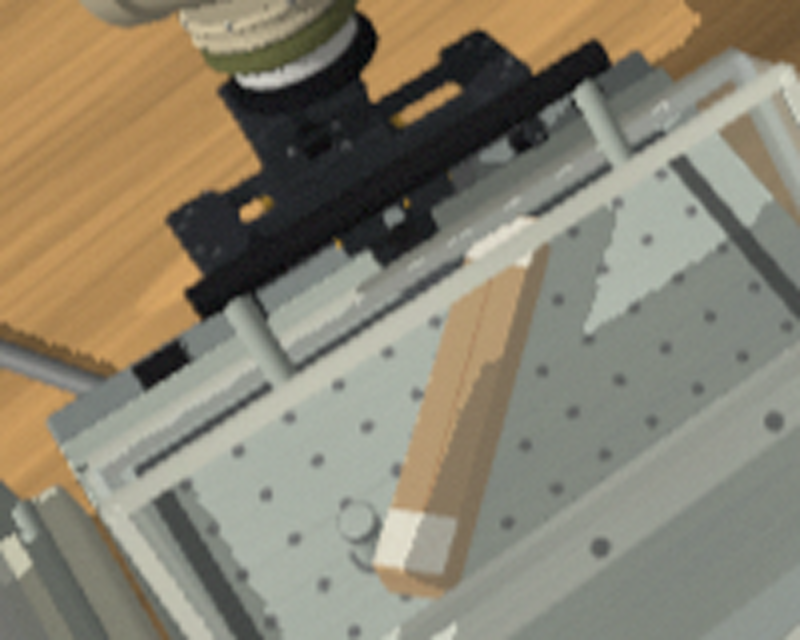

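The swing is working: the carton is at about 43° and its end is still behind the post. I'll continue.

jog_arm --pt "-0.24 0.24 0.13 0 0 0 -1" --pt "-0.25 0.24 0.13 0 0 0 -1" --pt "-0.27 0.21 0.14 0 0 0 -1" --pt "-0.28 0.21 0.15 0 0 0 -1" --pt "-0.29 0.18 0.15 0 0 0 -1" --pt "-0.3 0.17 0.16 0 0 0 -1" --pt "0 0 0 0 0 0 -1"

```text
time: 19.62
eef_pos: [0.5457, -0.0671, 0.0698]
ee_rot: [179.9, 28.1, 170.4]
force: [-0.5, -0.1, -0.3]
gripper_width: 0.0001
```

```bash
python3 look.py 11; python3 -c "
from kin import *; print(tipw())"
```

```text
t 19.62 tcp w [-0.0566  0.031   0.0698] rot [179.9  28.1 170.4] F wr [-0.5 -0.1 -0.3] q [ -22.5   22.8  108.8   16.7   21.8 -117.1]
top [391 186  54  19 610] [-38.6  29. ] [ 35.5 134.6] 24.4 bx [[-83.0, 83.0], [-27.0, -40.0], [5.0, -25.0], [-50.0, 98.0]]
[-0.07019442  0.03082866  0.09352134]
```

View pics/scene11.png

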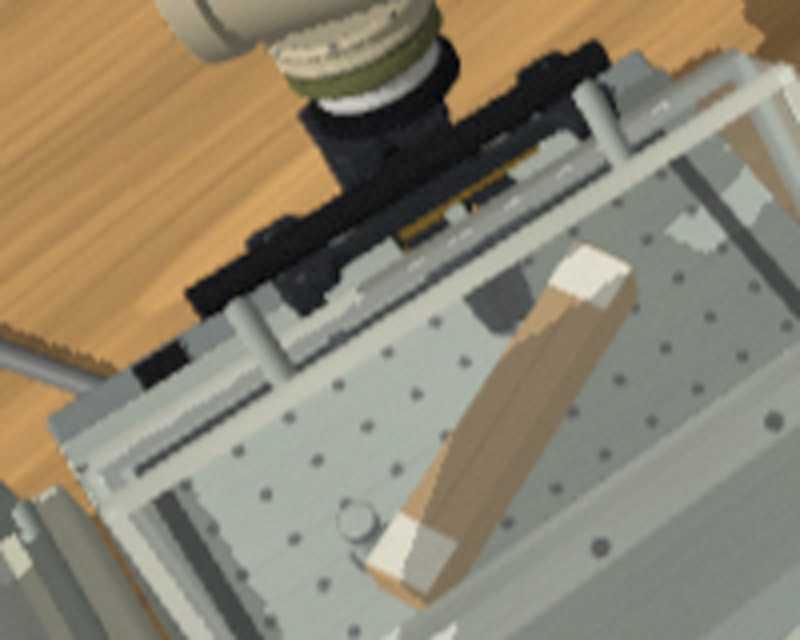

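jog_arm --pt "-0.31 0.14 0.16 0 0 0 -1" --pt "-0.32 0.13 0.17 0 0 0 -1" --pt "-0.33 0.1 0.17 0 0 0 -1" --pt "-0.33 0.09 0.18 0 0 0 -1" --pt "-0.17 0.03 0.09 0 0 0 -1" --pt "0 0 0 0 0 0 -1"

```text
time: 20.22
eef_pos: [0.58, -0.0629, 0.07]
ee_rot: [179.9, 28.1, 170.4]
force: [-0.1, 0.8, -0.4]
gripper_width: 0.0004
```

```bash
python3 look.py 12; python3 -c "
from kin import *; print(tipw())"
```

```text
t 20.22 tcp w [-0.0235  0.0408  0.07  ] rot [179.9  28.1 170.4] F wr [-0.2  0.8 -0.4] q [ -20.3   25.2  103.7   12.6   23.9 -111.1]
top [391 181  22   9 153] [-23.8  70.6] [21.4 53.4] 9.7 bx [[-39.0, 95.0], [-30.0, 43.0], [-9.0, 46.0], [-18.0, 99.0]]
[-0.0368824   0.04076379  0.09375895]
```

View pics/scene12.png

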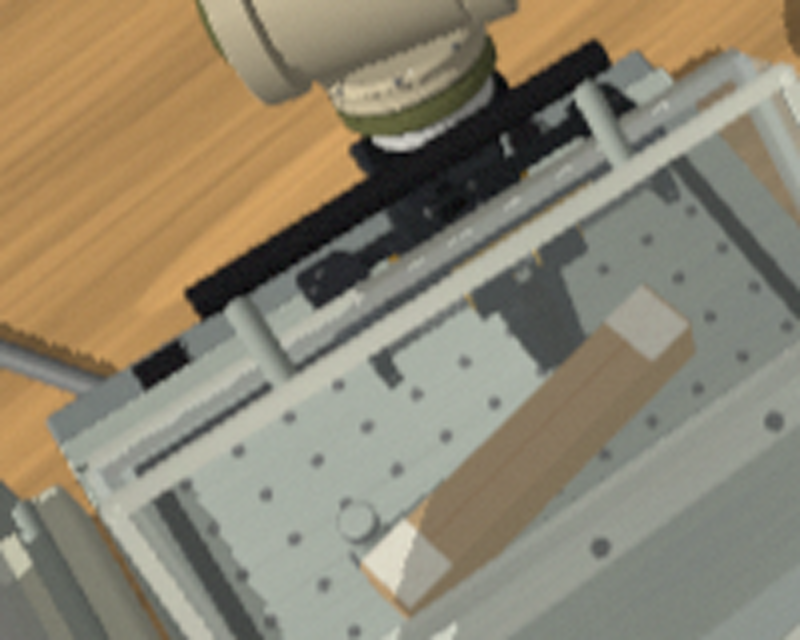

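Run:
```python
from kin import *
np.set_printoptions(precision=4,suppress=True)
f=ld("scene12")
px=lambda x,y:(110+(x+.5)/4-.5,190+(y+.5)/4-.5)
for n,c,z in(("post",(358,522),.116),("inF",(363,563),.11),("inB",(412,612),.11),("inFtop2",(408,520),.11),("outF",(605,318),.11),("outtop",(645,288),.11),("outB",(690,325),.11)):
    print(n,b2w(plane(f,*px(*c),z)))
q0=cur()[0]["q"]; print(tipw())
for a in((-.055,.035,.093,28),(-.055,.005,.093,28),(-.05,.005,.093,35),(-.02,.005,.093,35),(-.008,.005,.093,35)):
    R=Rt(170.53,a[3]); q0,e=ik(w2b(a[:3])+TIP*R[:,2],R,q0); print(a,np.round(q0,1),round(e,4)); go(w2b(a[:3])+TIP*R[:,2],R)
```

```text
post [-0.0126 -0.0892  0.116 ]
inF [ 0.0042 -0.0976  0.11  ]
inB [ 0.0395 -0.0913  0.11  ]
inFtop2 [-0.0009 -0.0693  0.11  ]
outF [-0.0315  0.0684  0.11  ]
outtop [-0.0328  0.0948  0.11  ]
outB [-0.0007  0.1012  0.11  ]
[-0.0369  0.0408  0.0938]
(-0.055, 0.035, 0.093, 28) [ -21.5   23.9  106.8   14.8   22.6 -114.4] 0.0
t 20.32 pos [ 0.5794 -0.0628  0.0699] rot [179.9  28.1 170.4] F [ 0.6  1.4 -0.2] w 0.0002 q [ -20.3   25.2  103.8   12.7   23.9 -111.1]
shift(tool,units) [ 0.82 -0.29 -0.39] turn [ 0.01  0.02 -0.02] shift in goal axes [ 0.82 -0.29 -0.39]
(-0.055, 0.005, 0.093, 28) [ -25.5   23.8  106.9   19.1   23.4 -121.9] 0.0
t 20.32 pos [ 0.5794 -0.0628  0.0699] rot [179.9  28.1 170.4] F [ 0.6  1.4 -0.2] w 0.0002 q [ -20.3   25.2  103.8   12.7   23.9 -111.1]
shift(tool,units) [ 0.82 -1.79 -0.39] turn [ 0.01  0.02 -0.02] shift in goal axes [ 0.82 -1.79 -0.39]
(-0.05, 0.005, 0.093, 35) [ -26.4   24.2  111.1   41.9   14.5 -144.9] 0.0
t 20.32 pos [ 0.5794 -0.0628  0.0699] rot [179.9  28.1 170.4] F [ 0.6  1.4 -0.2] w 0.0002 q [ -20.3   25.2  103.8   12.7   23.9 -111.1]
shift(tool,units) [ 0.43 -1.79 -0.29] turn [ 0.   -1.73 -0.02] shift in goal axes [ 0.4  -1.79 -0.34]
(-0.02, 0.005, 0.093, 35) [ -25.2   26.2  106.6   34.4   16.  -136.4] 0.0
t 20.32 pos [ 0.5794 -0.0628  0.0699] rot [179.9  28.1 170.4] F [ 0.6  1.4 -0.2] w 0.0002 q [ -20.3   25.2  103.8   12.7   23.9 -111.1]
shift(tool,units) [-0.89 -1.79  0.42] turn [ 0.   -1.73 -0.02] shift in goal axes [-0.83 -1.79  0.53]
(-0.008, 0.005, 0.093, 35) [ -24.8   27.   104.7   31.9   16.7 -133.4] 0.0
t 20.32 pos [ 0.5794 -0.0628  0.0699] rot [179.9  28.1 170.4] F [ 0.6  1.4 -0.2] w 0.0002 q [ -20.3   25.2  103.8   12.7   23.9 -111.1]
shift(tool,units) [-1.42 -1.79  0.7 ] turn [ 0.   -1.73 -0.02] shift in goal axes [-1.32 -1.79  0.87]
```

Run:
```python
from kin import *
q0=cur()[0]["q"]
for a in((-.065,.041,.093,33),(-.065,.135,.093,33),(-.014,.135,.093,33),(-.008,.10,.093,33)):
    R=Rt(170.53,a[3]); q0,e=ik(w2b(a[:3])+TIP*R[:,2],R,q0); print(a,np.round(q0,1),round(e,4)); go(w2b(a[:3])+TIP*R[:,2],R)
R=Rt(170.53,33); print("per 20mm: +x",R.T@WX,"+y",R.T@WY,"+z",R.T@WZ)
```

```text
(-0.065, 0.041, 0.093, 33) [ -21.6   23.2  111.7   27.6   14.2 -127.1] 0.0
t 20.32 pos [ 0.5794 -0.0628  0.0699] rot [179.9  28.1 170.4] F [ 0.6  1.4 -0.2] w 0.0002 q [ -20.3   25.2  103.8   12.7   23.9 -111.1]
shift(tool,units) [ 1.14  0.01 -0.63] turn [ 0.   -1.23 -0.02] shift in goal axes [ 1.08  0.01 -0.73]
(-0.065, 0.135, 0.093, 33) [ -8.   24.4 108.9  -3.3  13.7 -85.6] 0.0
t 20.32 pos [ 0.5794 -0.0628  0.0699] rot [179.9  28.1 170.4] F [ 0.6  1.4 -0.2] w 0.0002 q [ -20.3   25.2  103.8   12.7   23.9 -111.1]
shift(tool,units) [ 1.15  4.71 -0.63] turn [ 0.   -1.23 -0.02] shift in goal axes [ 1.08  4.71 -0.73]
(-0.014, 0.135, 0.093, 33) [ -8.2  27.8 101.5  -2.3  17.8 -86.8] 0.0
t 20.32 pos [ 0.5794 -0.0628  0.0699] rot [179.9  28.1 170.4] F [ 0.6  1.4 -0.2] w 0.0002 q [ -20.3   25.2  103.8   12.7   23.9 -111.1]
shift(tool,units) [-1.1   4.71  0.57] turn [ 0.   -1.23 -0.02] shift in goal axes [-1.05  4.71  0.66]
(-0.008, 0.1, 0.093, 33) [-12.6  27.6 101.8   5.6  17.6 -97.9] 0.0
t 20.32 pos [ 0.5794 -0.0628  0.0699] rot [179.9  28.1 170.4] F [ 0.6  1.4 -0.2] w 0.0002 q [ -20.3   25.2  103.8   12.7   23.9 -111.1]
shift(tool,units) [-1.37  2.96  0.71] turn [ 0.   -1.23 -0.02] shift in goal axes [-1.31  2.96  0.82]
per 20mm: +x [-8.38670568e-01  2.10523263e-17  5.44639035e-01] +y [ 1.92431130e-17  1.00000000e+00 -3.05198921e-17] +z [-0.54463904  0.         -0.83867057]
```

jog_arm --pt "0.36 0 -0.19 0 0 0 -1" --pt "0.35 0 -0.19 0 0 0 -1" --pt "0.35 0 -0.19 0 0 0 -1" --pt "0 0.8 0 0 0 0 -1" --pt "0 0.8 0 0 0 0 -1" --pt "0 0.8 0 0 0 0 -1" --pt "0 0.8 0 0 0 0 -1" --pt "0 0.75 0 0 0 0 -1" --pt "0 0.75 0 0 0 0 -1" --pt "0 0 0 0 -0.5 0 -1" --pt "0 0 0 0 0 0 -1"

```text
time: 21.23
eef_pos: [0.5695, 0.035, 0.0696]
ee_rot: [179.9, 30.0, 170.5]
force: [0.2, 0.2, 0.5]
gripper_width: 0.0005
```

```bash
python3 look.py 13
python3 - <<'E'
from kin import *
print(tipw())
for a in((-.014,.135,.093,30),(-.014,.112,.093,30)):
    R=Rt(170.53,a[3]); go(w2b(a[:3])+TIP*R[:,2],R)
E
```

```text
t 21.23 tcp w [-0.05    0.1356  0.0696] rot [179.9  30.  170.5] F wr [0.2 0.2 0.5] q [ -8.   24.5 106.5  -2.   19.  -86.9]
top [391 181  33   9 204] [-24.9  56.7] [21.5 80.3] 3.6 bx [[-38.0, 96.0], [-33.0, 16.0], [-12.0, 17.0], [-17.0, 97.0]]
[-0.06241739  0.13470366  0.09346328]
t 21.33 pos [0.5704 0.0339 0.0701] rot [179.9  30.  170.4] F [-0.9  0.2  1.2] w 0.001 q [ -8.1  24.5 106.4  -2.   19.1 -86.9]
shift(tool,units) [-2.09  0.02  1.23] turn [ 0.   -0.01 -0.02] shift in goal axes [-2.09  0.01  1.23]
t 21.33 pos [0.5704 0.0339 0.0701] rot [179.9  30.  170.4] F [-0.9  0.2  1.2] w 0.001 q [ -8.1  24.5 106.4  -2.   19.1 -86.9]
shift(tool,units) [-2.09 -1.13  1.23] turn [ 0.   -0.01 -0.02] shift in goal axes [-2.09 -1.14  1.23]
```

View pics/scene13.png

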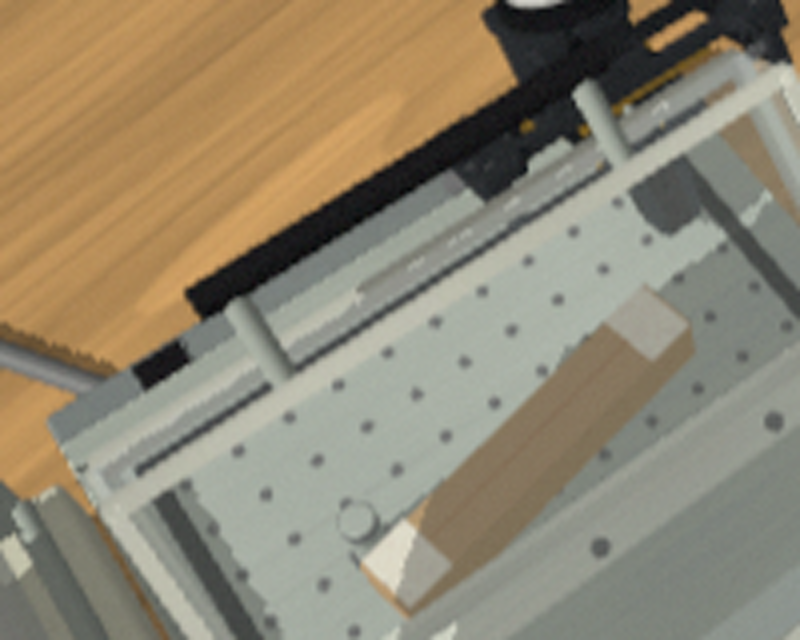

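jog_arm --pt "-0.5 0 0.29 0 0 0 -1" --pt "-0.5 0 0.29 0 0 0 -1" --pt "-0.5 0 0.29 0 0 0 -1" --pt "-0.4 0 0.23 0 0 0 -1" --pt "0 -0.3 0 0 0 0 -1" --pt "0 -0.3 0 0 0 0 -1" --pt "0 -0.3 0 0 0 0 -1" --pt "0 -0.2 0 0 0 0 -1" --pt "0 -0.2 0 0 0 0 -1" --pt "0 0 0 0 0 0 -1"

```text
time: 22.17
eef_pos: [0.6101, 0.0003, 0.0701]
ee_rot: [179.9, 30.0, 170.4]
force: [0.4, -0.2, 0.6]
gripper_width: 0.0004
```

```bash
python3 look.py 14; python3 -c "
from kin import *; print(tipw())"
```

```text
t 22.17 tcp w [-0.0043  0.1081  0.0701] rot [179.9  30.  170.4] F wr [ 0.4 -0.2  0.6] q [-11.6  27.2 100.8   2.8  22.  -94.2]
[-0.01772551  0.1086273   0.09355048]
```

View pics/scene14.png

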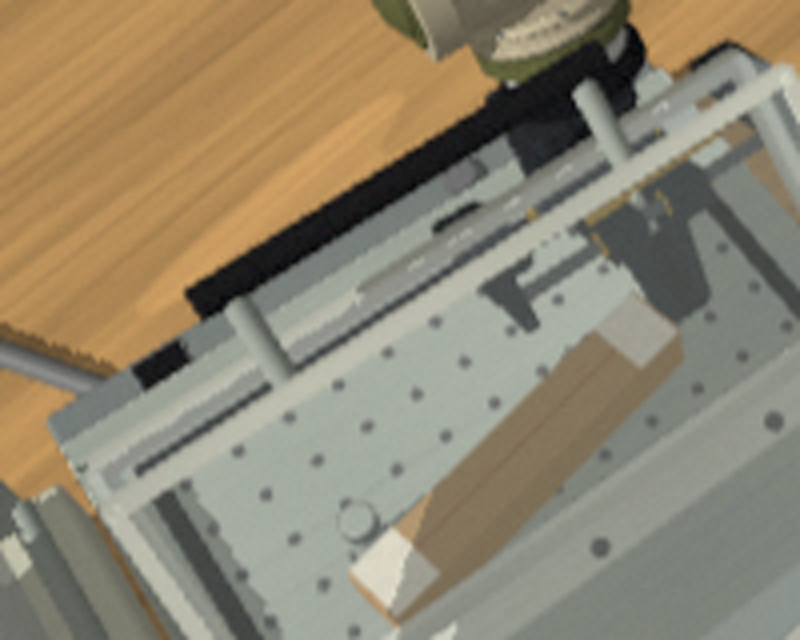

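jog_arm --pt "0 -0.2 0 0 0 0 -1" --pt "0 -0.2 0 0 0 0 -1" --pt "0 -0.2 0 0 0 0 -1" --pt "0 -0.1 0 0 0 0 -1" --pt "0 0 0 0 0 0 -1"

```text
time: 22.68
eef_pos: [0.6078, -0.0133, 0.0701]
ee_rot: [179.9, 30.1, 170.4]
force: [-0.4, 0.4, -0.2]
gripper_width: 0.0004
```

```bash
python3 look.py 15; python3 -c "
from kin import *; print(tipw())"
```

```text
t 22.68 tcp w [-0.0042  0.0943  0.0701] rot [179.9  30.1 170.4] F wr [-0.4  0.3 -0.2] q [-13.3  27.  101.2   5.1  21.9 -98. ]
[-0.01777822  0.09456277  0.09346107]
```

View pics/scene15.png

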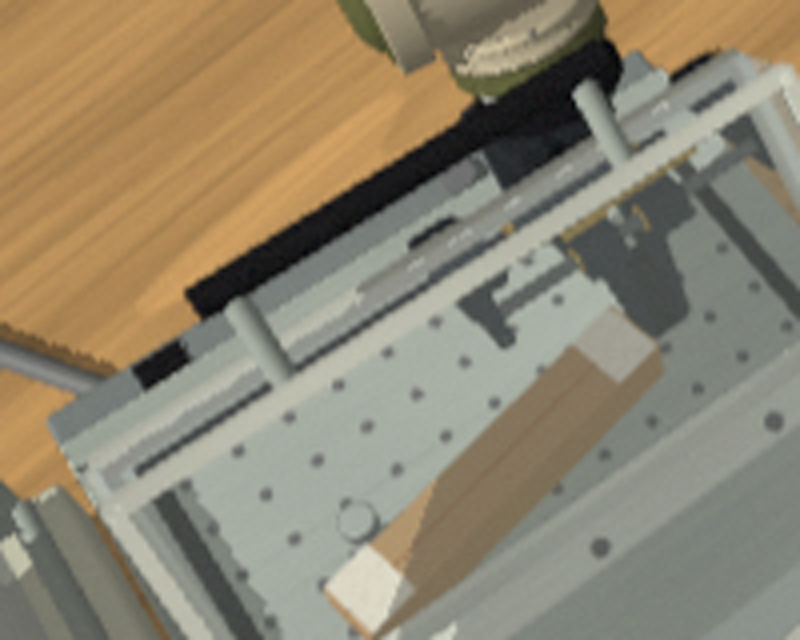

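Run:
```python
from kin import *
np.set_printoptions(precision=4,suppress=True)
f=ld("scene15")
px=lambda x,y:(110+(x+.5)/4-.5,190+(y+.5)/4-.5)
for n,c,z in(("inF",(327,587),.11),("inB",(372,635),.11),("outF",(612,306),.11),("outB",(663,345),.11)):
    print(n,b2w(plane(f,*px(*c),z)))
q0=cur()[0]["q"]; print(tipw())
for a in((-.018,.101,.093,30),(-.06,.101,.093,30),(-.06,-.005,.093,30),(-.045,-.005,.093,34),(-.01,-.005,.093,34)):
    R=Rt(170.53,a[3]); q0,e=ik(w2b(a[:3])+TIP*R[:,2],R,q0); print(a,np.round(q0,1),round(e,4)); go(w2b(a[:3])+TIP*R[:,2],R)
```

```text
inF [ 0.0037 -0.1173  0.11  ]
inB [ 0.0372 -0.112   0.11  ]
outF [-0.0349  0.0752  0.11  ]
outB [-0.0001  0.0835  0.11  ]
[-0.0178  0.0946  0.0935]
(-0.018, 0.101, 0.093, 30) [-12.4  27.1 101.2   4.   21.8 -96.3] 0.0
t 22.78 pos [ 0.6079 -0.013   0.0701] rot [179.9  30.1 170.4] F [-0.2  0.6  0.3] w 0.0003 q [-13.3  27.  101.2   5.1  21.9 -97.9]
shift(tool,units) [0.02 0.32 0.01] turn [ 0.    0.01 -0.03] shift in goal axes [0.02 0.32 0.01]
(-0.06, 0.101, 0.093, 30) [-12.7  24.1 107.5   5.2  18.5 -97.7] 0.0
t 22.78 pos [ 0.6079 -0.013   0.0701] rot [179.9  30.1 170.4] F [-0.2  0.6  0.3] w 0.0003 q [-13.3  27.  101.2   5.1  21.9 -97.9]
shift(tool,units) [ 1.84  0.32 -1.04] turn [ 0.    0.01 -0.03] shift in goal axes [ 1.84  0.32 -1.04]
(-0.06, -0.005, 0.093, 30) [ -27.4   23.4  109.1   25.8   20.7 -130. ] 0.0
t 22.78 pos [ 0.6079 -0.013   0.0701] rot [179.9  30.1 170.4] F [-0.2  0.6  0.3] w 0.0003 q [-13.3  27.  101.2   5.1  21.9 -97.9]
shift(tool,units) [ 1.83 -4.98 -1.04] turn [ 0.    0.01 -0.03] shift in goal axes [ 1.84 -4.98 -1.04]
(-0.045, -0.005, 0.093, 34) [ -27.4   24.5  109.6   37.4   16.4 -141.3] 0.0
t 22.78 pos [ 0.6079 -0.013   0.0701] rot [179.9  30.1 170.4] F [-0.2  0.6  0.3] w 0.0003 q [-13.3  27.  101.2   5.1  21.9 -97.9]
shift(tool,units) [ 1.09 -4.98 -0.67] turn [-0.   -0.99 -0.03] shift in goal axes [ 1.05 -4.98 -0.74]
(-0.01, -0.005, 0.093, 34) [ -26.    26.9  104.3   30.4   18.3 -132.9] 0.0
t 22.78 pos [ 0.6079 -0.013   0.0701] rot [179.9  30.1 170.4] F [-0.2  0.6  0.3] w 0.0003 q [-13.3  27.  101.2   5.1  21.9 -97.9]
shift(tool,units) [-0.43 -4.98  0.21] turn [-0.   -0.99 -0.03] shift in goal axes [-0.4  -4.98  0.24]
```

jog_arm --pt "0 0.3 0 0 0 0 -1" --pt "0.6 0 -0.35 0 0 0 -1" --pt "0.6 0 -0.35 0 0 0 -1" --pt "0.65 0 -0.37 0 0 0 -1" --pt "0 -0.88 0 0 0 0 1" --pt "0 -0.88 0 0 0 0 1" --pt "0 -0.88 0 0 0 0 1" --pt "0 -0.88 0 0 0 0 1" --pt "0 -0.88 0 0 0 0 1" --pt "0 -0.88 0 0 0 0 1" --pt "-0.3 0 0.17 0 -0.5 0 1" --pt "0 0 0 0 -0.5 0 1" --pt "0 0 0 0 0 0 1"

```text
time: 23.87
eef_pos: [0.5552, -0.1051, 0.0694]
ee_rot: [179.9, 34.0, 170.3]
force: [-0.0, -1.0, 0.0]
gripper_width: 0.0582
```

```bash
python3 look.py 16
python3 - <<'E'
from kin import *
print(tipw())
for a in((-.03,-.005,.093,34),(-.01,-.005,.093,34)):
    R=Rt(170.53,a[3]); go(w2b(a[:3])+TIP*R[:,2],R)
E
```

```text
t 23.87 tcp w [-0.041  -0.0049  0.0694] rot [179.9  34.  170.3] F wr [ 0.1 -1.   0. ] q [ -27.9   23.9  111.2   40.3   15.9 -144.4]
top [399 182  35   9 214] [-26.3  34.5] [21.4 87. ] 0.3 bx [[-37.0, 78.0], [-37.0, -9.0], [-15.0, -9.0], [-16.0, 78.0]]
[-0.05555319 -0.00468749  0.09225875]
t 23.97 pos [ 0.5558 -0.105   0.0699] rot [179.9  34.  170.4] F [ 0.3 -0.3  0.5] w 0.066 q [ -27.8   23.9  111.1   39.6   16.  -143.8]
shift(tool,units) [-1.08 -0.01  0.68] turn [ 0.01 -0.01 -0.03] shift in goal axes [-1.08 -0.02  0.68]
t 23.97 pos [ 0.5558 -0.105   0.0699] rot [179.9  34.  170.4] F [ 0.3 -0.3  0.5] w 0.066 q [ -27.8   23.9  111.1   39.6   16.  -143.8]
shift(tool,units) [-1.91 -0.01  1.24] turn [ 0.01 -0.01 -0.03] shift in goal axes [-1.91 -0.02  1.24]
```

View pics/scene16.png

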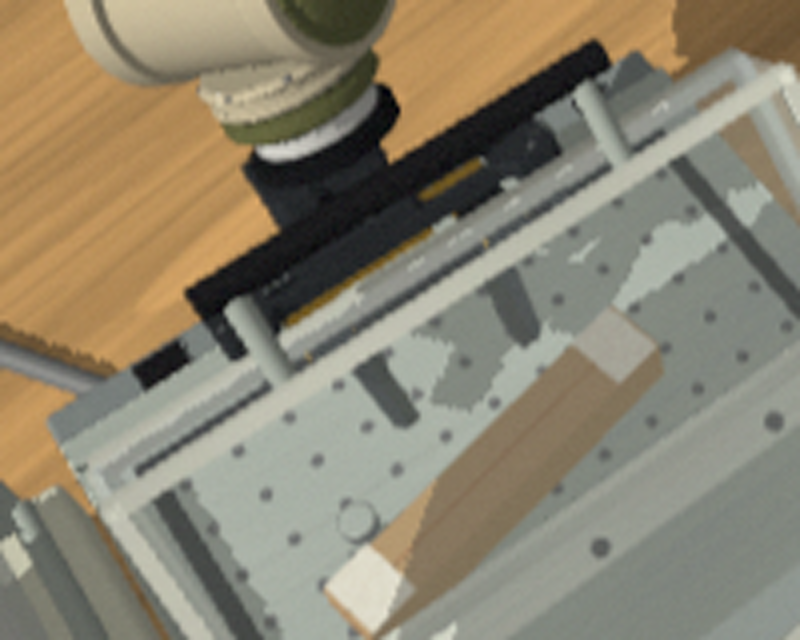

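jog_arm --pt "-0.21 0 0.14 0 0 0 1" --pt "-0.21 0 0.14 0 0 0 1" --pt "-0.21 0 0.14 0 0 0 1" --pt "-0.21 0 0.14 0 0 0 1" --pt "-0.21 0 0.14 0 0 0 1" --pt "-0.21 0 0.14 0 0 0 1" --pt "-0.21 0 0.14 0 0 0 1" --pt "-0.21 0 0.14 0 0 0 1" --pt "0 0 0 0 0 0 1"

```text
time: 24.72
eef_pos: [0.5968, -0.112, 0.0704]
ee_rot: [179.9, 34.1, 170.4]
force: [0.3, 0.9, 0.0]
gripper_width: 0.0881
```

```bash
python3 look.py 17; python3 -c "
from kin import *; print(tipw())"
```

```text
t 24.72 tcp w [ 0.0012 -0.0049  0.0704] rot [179.9  34.1 170.4] F wr [0.2 0.9 0. ] q [ -26.1   26.6  104.8   31.2   18.1 -133.7]
[-0.01476615 -0.00486157  0.09264528]
```

View pics/scene17.png

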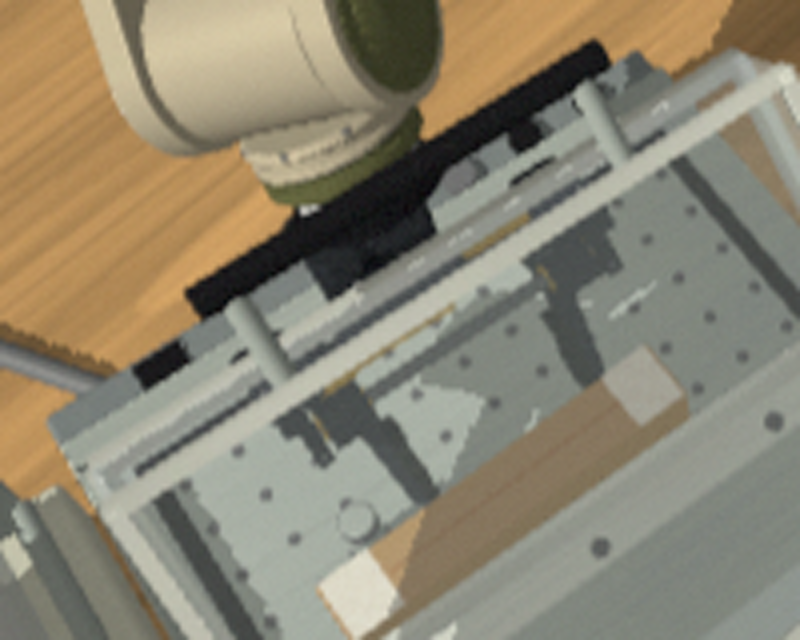

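jog_arm --pt "-0.08 0 0.055 0 0 0 1" --pt "-0.08 0 0.055 0 0 0 1" --pt "0 0 0 0 0 0 1"

```text
time: 25.07
eef_pos: [0.5998, -0.1124, 0.0702]
ee_rot: [179.9, 34.1, 170.4]
force: [-0.4, 1.1, -0.1]
gripper_width: 0.088
```

jog_arm --pt "-0.08 0 0.055 0 0 0 1" --pt "0 0 0 0 0 0 1"

```text
time: 25.23
eef_pos: [0.6017, -0.1127, 0.0702]
ee_rot: [179.9, 34.1, 170.4]
force: [-0.7, 0.2, 1.2]
gripper_width: 0.0881
```

jog_arm --pt "-0.08 0 0.055 0 0 0 1" --pt "0 0 0 0 0 0 1"

```text
time: 25.4
eef_pos: [0.6037, -0.1131, 0.0702]
ee_rot: [179.9, 34.1, 170.4]
force: [-1.0, 0.1, -0.4]
gripper_width: 0.0879
```

jog_arm --pt "-0.08 0 0.055 0 0 0 1" --pt "0 0 0 0 0 0 1"

```text
time: 25.57
eef_pos: [0.6053, -0.1133, 0.0701]
ee_rot: [179.9, 34.0, 170.4]
force: [-3.2, 0.0, 0.6]
gripper_width: 0.0885
```

jog_arm --pt "-0.08 0 0.055 0 0 0 1" --pt "0 0 0 0 0 0 1"

```text
time: 25.73
eef_pos: [0.606, -0.1133, 0.0698]
ee_rot: [179.9, 33.9, 170.4]
force: [-14.2, -0.3, 6.9]
gripper_width: 0.0879
```

```bash
python3 look.py 18; python3 -c "
from kin import *; print(tipw())"
```

```text
t 25.73 tcp w [ 0.0104 -0.0046  0.0698] rot [179.9  33.9 170.4] F wr [-13.9  -2.6   6.9] q [ -25.7   27.3  103.3   29.2   18.8 -131.4]
[-0.00469404 -0.00464554  0.09220584]
```

View pics/scene18.png

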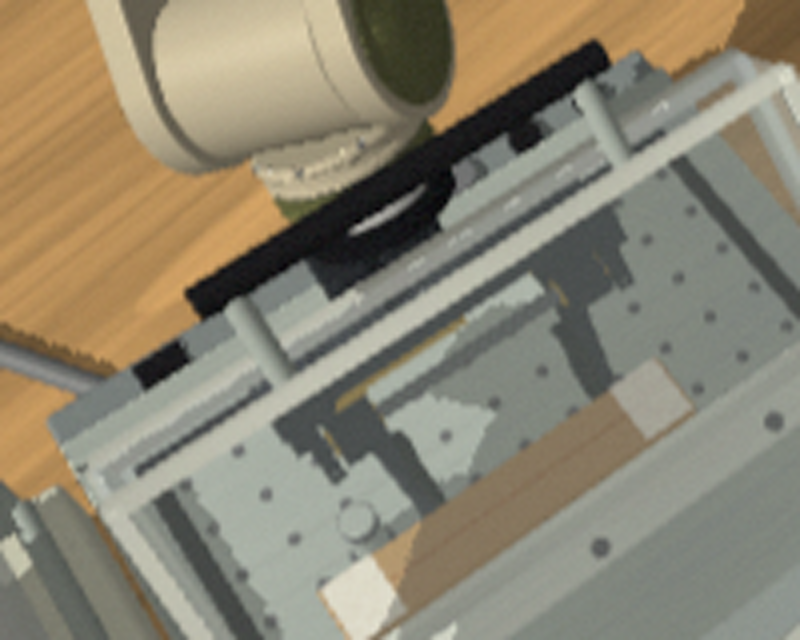

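jog_arm --pt "0.3 0 -0.2 0 0 0 1" --pt "0.5 0 -0.34 0 0 0 1" --pt "0.5 0 -0.34 0 0 0 1" --pt "0.5 0 -0.34 0 0 0 1" --pt "0.5 0 -0.34 0 0 0 1" --pt "0.5 0 -0.3 0 1 0 1" --pt "0.5 0 -0.28 0 1 0 1" --pt "0.52 0 -0.25 0 1 0 1" --pt "0.54 0 -0.2 0 1 0 -1" --pt "0.55 0 -0.18 0 1 0 -1" --pt "0.2 0 -0.7 0 1 0 -1" --pt "0 0 -1 0 0 0 -1" --pt "0 0 -1 0 0 0 -1" --pt "0 0 -1 0 0 0 -1"

```text
time: 27.0
eef_pos: [0.4802, -0.0919, 0.1409]
ee_rot: [179.8, 11.1, 170.5]
force: [-0.3, -0.1, 0.8]
gripper_width: 0.0507
```

```bash
python3 look.py 19
python3 - <<'E'
from kin import *
print(tipw())
E
```

```text
t 27.0 tcp w [-0.1172 -0.0042  0.1409] rot [179.8  11.1 170.5] F wr [-0.2 -0.2  0.8] q [ -26.8   15.    98.6    4.2   55.9 -109.4]
[-0.12142079 -0.00459189  0.16906199]
```

View pics/scene19.png

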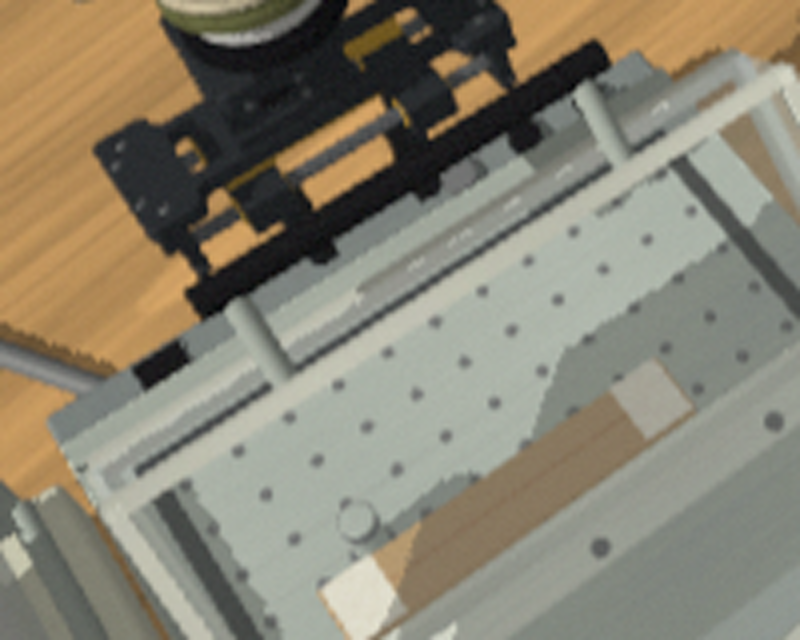

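View pics/top19.png

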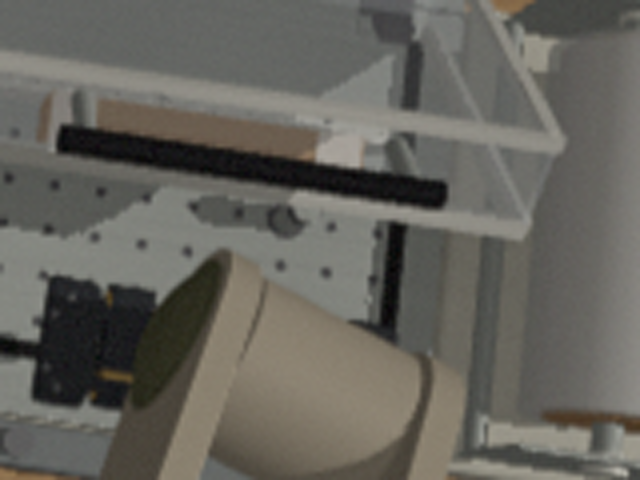

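Run:
```python
from kin import *
np.set_printoptions(precision=4,suppress=True)
f=ld("scene19"); im=f["pixels"].astype(int)
m=((im[...,0]-im[...,2])>22).astype(np.uint8); m[:275]=0; m[:, :190]=0; m[:,290:]=0; m[350:]=0
k,l,st,ce=cv2.connectedComponentsWithStats(m); i=1+np.argmax(st[1:,4]); print(st[i])
c=np.array(np.nonzero(l==i)).T
# per-column top (front edge) and bottom (back edge)
F=[];B=[]
for u in range(st[i,0]+4,st[i,0]+st[i,2]-4,1):
    v=c[c[:,1]==u][:,0]
    if len(v)>8: F.append(b2w(plane(f,u,v.min()-.5,.11))[:2]);B.append(b2w(plane(f,u,v.max()+.5,.11))[:2])
for n,q in(("front",np.array(F)),("back",np.array(B))):
    q=q[(q[:,1]>-.07)&(q[:,1]<.05)]
    p=np.polyfit(q[:,1],q[:,0],1); print(n,"x@y0",p[1],"slope deg",np.degrees(np.arctan(p[0])),"rms",np.std(q[:,0]-np.polyval(p,q[:,1])))
px=lambda x,y:(110+(x+.5)/4-.5,190+(y+.5)/4-.5)
for n,q in(("inF",(319,592)),("outF",(655,358)),("outB",(694,408))): print(n,b2w(plane(f,*px(*q),.11)))
# hood handle now
T=ld("top19");P=cloud(T);g=T["pixels"].astype(int)
mm=(g.max(2)<45)&(P[...,2]>.29)&(P[...,2]<.36)&(P[...,0]>.45); q=P[mm]; print(len(q),b2w(np.median(q,0)),[b2w(x) for x in (q[q[:,1].argmin()],q[q[:,1].argmax()])])
```

```text
[ 201  288   83   62 1386]
front x@y0 0.004557269659333339 slope deg 2.939836878847537 rms 0.0038911890913986822
back x@y0 0.04111968163283596 slope deg -0.0446879231036072 rms 0.0004877613060250651
inF [ 0.0035 -0.1215  0.11  ]
outF [0.0033 0.076  0.11  ]
outB [0.0382 0.0759 0.11  ]
635 [-0.0471  0.0026  0.3261] [array([-0.0435, -0.0993,  0.3245]), array([-0.0475,  0.1   ,  0.3178])]
```

jog_arm --pt "-0.19 0 -0.98 0 0 0 -1" --pt "-0.19 0 -0.98 0 0 0 -1" --pt "-0.19 0 -0.98 0 0 0 -1" --pt "-0.19 0 -0.98 0 0 0 -1" --pt "-0.19 0 -0.98 0 0 0 -1" --pt "-0.19 0 -0.98 0 0 0 -1" --pt "-0.19 0 -0.98 0 0 0 -1" --pt "-0.19 0 -0.98 0 0 0 -1" --pt "-0.19 0 -0.98 0 0 0 -1" --pt "-0.19 0 -0.98 0 0 0 -1" --pt "0 0 0 0 1 0 -1" --pt "0 0 0 0 1 0 -1" --pt "0 0 0 0 0.78 0 -1"

```text
time: 28.18
eef_pos: [0.4802, -0.0927, 0.3389]
ee_rot: [179.8, -0.3, 170.6]
force: [-0.5, -1.0, -0.5]
gripper_width: 0.0003
```

Run:
```python
from kin import *
print(tipw()); R=Rt(80.53,0)
go(w2b((-.05,0,.345))+TIP*R[:,2],R)
q0=cur()[0]["q"]
def hd(a): return np.array([.12-.297*np.cos(a)+.045*np.sin(a),.07+.297*np.sin(a)+.045*np.cos(a)])
for a in(.825,.7,.55,.4,.25,.1,0):
    h=hd(a); q0,e=ik(w2b((h[0],0,h[1]+.008))+TIP*R[:,2],R,q0); print(a,np.round(h,4),np.round(q0,1),round(e,4))
```

```text
[-0.11695227 -0.00514958  0.36587204]
t 28.18 pos [ 0.4802 -0.0927  0.3389] rot [179.8  -0.3 170.6] F [-0.5 -1.  -0.5] w 0.0003 q [-2.490e+01  1.210e+01  6.750e+01  1.000e-01  1.007e+02 -1.054e+02]
shift(tool,units) [-3.36  0.25  1.03] turn [-1.000e-02 -9.000e-02  2.251e+01] shift in goal axes [0.25 3.35 1.04]
0.825 [-0.0485  0.3187] [-22.4  20.   62.6   0.   97.4 -12.9] 0.0
0.7 [-0.0782  0.2958] [-23.1  17.3  70.2  -0.   92.5 -13.7] 0.0
0.55 [-0.1097  0.2636] [-24.   15.   78.8  -0.   86.2 -14.5] 0.0
0.4 [-0.136   0.2271] [-24.9  13.9  86.6  -0.   79.5 -15.4] 0.0
0.25 [-0.1566  0.1871] [-25.6  14.1  93.6  -0.   72.3 -16.1] 0.0
0.1 [-0.171   0.1444] [-26.1  15.8  99.6  -0.   64.6 -16.6] 0.0
0 [-0.177  0.115] [-26.4  17.7 103.   -0.   59.3 -16.9] 0.0
```

jog_arm --pt "0 0 0 0 0 1 -1" --pt "0 0 0 0 0 1 -1" --pt "0 0 0 0 0 1 -1" --pt "0 0 0 0 0 1 -1" --pt "0 0 0 0 0 1 -1" --pt "0 0 0 0 0 1 -1" --pt "0 0 0 0 0 1 -1" --pt "0 0 0 0 0 1 -1" --pt "0 0 0 0 0 1 -1" --pt "0 0 0 0 0 1 -1" --pt "0 0 0 0 0 1 -1" --pt "0 0 0 0 0 1 -1" --pt "0 0 0 0 0 1 -1" --pt "0 0 0 0 0 1 -1" --pt "0 0 0 0 0 1 -1" --pt "0 0 0 0 0 1 -1" --pt "0 0 0 0 0 1 -1" --pt "0 0 0 0 0 1 -1" --pt "0 0 0 0 0 1 -1" --pt "0 0 0 0 0 1 -1"

```text
time: 29.85
eef_pos: [0.4801, -0.0926, 0.3384]
ee_rot: [-179.9, -0.2, 90.4]
force: [0.3, 0.0, 0.0]
gripper_width: 0.0003
```

jog_arm --pt "0 0 0 0 0 1 -1" --pt "0 0 0 0 0 1 -1" --pt "0 0 0 0 0 0.5 -1" --pt "0.06 0.84 0 0 0 0 -1" --pt "0.06 0.84 0 0 0 0 -1" --pt "0.06 0.84 0 0 0 0 -1" --pt "0.06 0.83 0 0 0 0 -1" --pt "0 0 0.5 0 0 0 -1" --pt "0 0 0 0 0 0 -1"

```text
time: 30.6
eef_pos: [0.5471, -0.0987, 0.3262]
ee_rot: [-179.7, -0.3, 80.6]
force: [-0.5, 0.1, -1.4]
gripper_width: 0.0001
```

```bash
python3 look.py 20
python3 - <<'E'
from kin import *
print(tipw()); R=Rt(80.53,0)
go(w2b((-.05,0,.330))+TIP*R[:,2],R)
E
```

```text
t 30.6 tcp w [-5.010e-02  1.000e-04  3.262e-01] rot [-179.7   -0.3   80.6] F wr [-0.5  0.  -1.4] q [-22.5  19.7  58.9   0.2 101.8 -13.1]
[-5.05436228e-02 -7.28166364e-05  3.55495197e-01]
t 30.7 pos [ 0.5466 -0.0986  0.3285] rot [-179.8   -0.2   80.6] F [0.8 0.1 0.9] w 0.0005 q [-22.5  19.5  58.8   0.2 101.9 -13.1]
shift(tool,units) [-0.01  0.04  1.27] turn [-0.04 -0.06  0.01] shift in goal axes [-0.    0.03  1.27]
```

View pics/scene20.png

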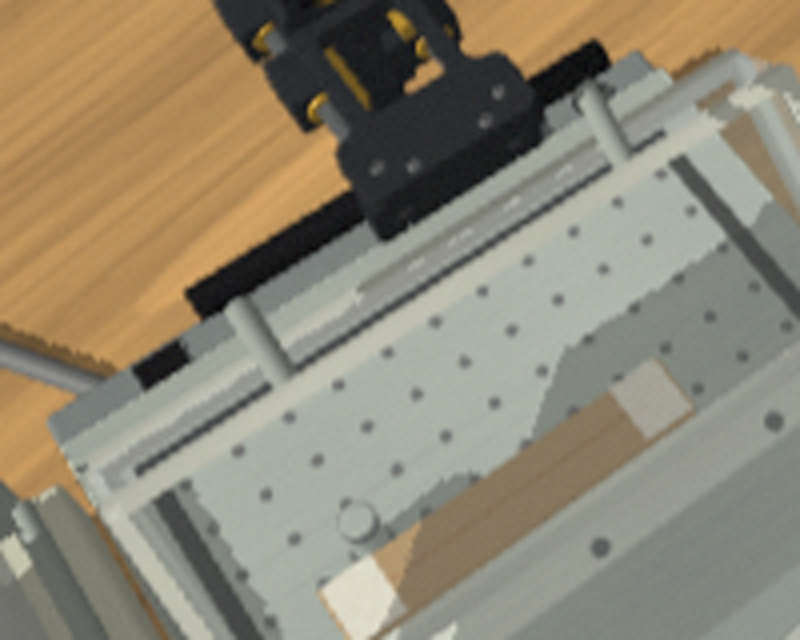

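jog_arm --pt "0 0 0.4 0 0 0 -1" --pt "0 0 0.4 0 0 0 -1" --pt "0 0 0.3 0 0 0 -1" --pt "0 0 0.15 0 0 0 -1" --pt "0 0 0 0 0 0 -1"

```text
time: 31.12
eef_pos: [0.5461, -0.0984, 0.3036]
ee_rot: [-179.8, -0.2, 80.6]
force: [-0.3, -0.5, -0.4]
gripper_width: 0.0005
```

jog_arm --pt "0 0 0.15 0 0 0 -1" --pt "0 0 0 0 0 0 -1"

```text
time: 31.28
eef_pos: [0.5464, -0.0985, 0.3012]
ee_rot: [-179.9, -0.2, 80.6]
force: [-0.4, -0.0, -0.6]
gripper_width: 0.0002
```

```bash
python3 -c "
from kin import *; print(tipw(),cur()[0]['force'])"
```

```text
[-5.07745112e-02  5.53808406e-05  3.28190706e-01] [-0.43615641 -0.0057242  -0.60134327]
```

Run:
```python
from kin import *
def hd(a): return np.array([.12-.297*np.cos(a)+.045*np.sin(a),.07+.297*np.sin(a)+.045*np.cos(a)])
w=tipw(); prev=np.array([w[0],w[2]])
for a in np.arange(.80,-.001,-.05):
    h=hd(a)+[0,.008]; d=(h-prev)/.02; prev=h; print(round(a,2),"y",round(d[0],2),"z",round(-d[1],2),np.round(h,4))
```

```text
0.8 y -0.19 z 0.29 [-0.0546  0.3224]
0.75 y -0.6 z 0.45 [-0.0666  0.3134]
0.7 y -0.58 z 0.48 [-0.0782  0.3038]
0.65 y -0.55 z 0.51 [-0.0892  0.2936]
0.6 y -0.53 z 0.54 [-0.0997  0.2828]
0.55 y -0.5 z 0.56 [-0.1097  0.2716]
0.5 y -0.47 z 0.59 [-0.1191  0.2599]
0.45 y -0.44 z 0.61 [-0.1279  0.2477]
0.4 y -0.41 z 0.63 [-0.136   0.2351]
0.35 y -0.38 z 0.65 [-0.1436  0.2221]
0.3 y -0.34 z 0.67 [-0.1504  0.2088]
0.25 y -0.31 z 0.68 [-0.1566  0.1951]
0.2 y -0.28 z 0.7 [-0.1621  0.1811]
0.15 y -0.24 z 0.71 [-0.1669  0.1669]
0.1 y -0.2 z 0.72 [-0.171   0.1524]
0.05 y -0.17 z 0.73 [-0.1744  0.1378]
-0.0 y -0.13 z 0.74 [-0.177  0.123]
```

jog_arm --pt "-0.1 0 0.1 0 0 0 -1" --pt "0 -0.15 0.2 0 0 0 -1" --pt "0 -0.3 0.23 0 0 0 -1" --pt "0 -0.3 0.23 0 0 0 -1" --pt "0 -0.29 0.24 0 0 0 -1" --pt "0 -0.29 0.24 0 0 0 -1" --pt "0 0 0 0 0 0 -1"

```text
time: 31.87
eef_pos: [0.5178, -0.0953, 0.2784]
ee_rot: [-179.9, -0.2, 80.6]
force: [-7.5, 3.7, 8.7]
gripper_width: 0.0002
```

```bash
python3 look.py 21; python3 -c "
from kin import *; print(tipw(),cur()[0]['force'])"
```

```text
t 31.87 tcp w [-0.0795 -0.0014  0.2784] rot [-179.9   -0.2   80.6] F wr [-8.   2.5  8.7] q [-23.4  17.2  70.1   0.2  92.8 -14. ]
[-0.07873066 -0.00160251  0.3053849 ] [-10.44909727   3.65369414  12.49832717]
```

View pics/scene21.png

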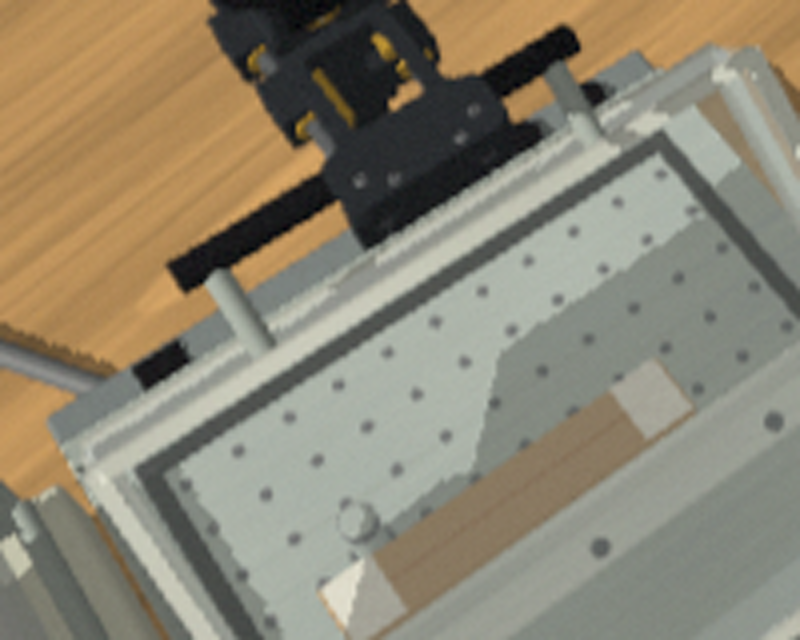

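Run:
```python
from kin import *
np.set_printoptions(precision=4,suppress=True)
for n in("top21","scene21"):
    T=ld(n);P=cloud(T);g=T["pixels"].astype(int)
    W=np.stack([(P-W0)@WX,(P-W0)@WY,P[...,2]],-1)
    m=(g.max(2)<50)&(W[...,2]>.26)&(W[...,2]<.335)&(np.abs(W[...,1])>.055)&(np.abs(W[...,1])<.11)&(np.abs(W[...,0]+.08)<.05)
    for sg in(-1,1):
        q=W[m&(W[...,1]*sg>0)]; 
        if len(q): print(n,sg,len(q),np.median(q,0),q[:,0].min(),q[:,0].max(),q[:,2].max())
```

```text
top21 -1 15 [-0.079  -0.0949  0.3053] -0.08294189754367408 -0.07446770274685774 0.30966318580601365
top21 1 157 [-0.076   0.0779  0.3044] -0.08274066497630905 -0.0665888484319265 0.31121810067785954
scene21 -1 207 [-0.0686 -0.0765  0.3053] -0.07619303073714932 -0.06450128762946797 0.31026867337265457
scene21 1 172 [-0.0687  0.0776  0.3054] -0.07564497381451181 -0.06423879961791394 0.310307296206826
```

jog_arm --pt "0 0 -0.4 0 0 0 -1" --pt "0 0.35 -0.1 0 0 0 -1" --pt "0 0.35 0 0 0 0 -1" --pt "0 0 0.25 0 0 0 -1" --pt "0 0 0 0 0 0 -1"

```text
time: 32.38
eef_pos: [0.5339, -0.0984, 0.2799]
ee_rot: [-179.8, -0.2, 80.6]
force: [1.0, 0.7, 0.1]
gripper_width: 0.0006
```

```bash
cat > hood.py <<'E'
from kin import *
from workcell import grab_frame
np.set_printoptions(precision=4,suppress=True)
def hd(a): return np.array([.12-.297*np.cos(a)+.045*np.sin(a),.07+.297*np.sin(a)+.045*np.cos(a)])
def bar(T):
    P=cloud(T);g=T["pixels"].astype(int); W=np.stack([(P-W0)@WX,(P-W0)@WY,P[...,2]],-1)
    m=(g.max(2)<50)&(W[...,2]>.1)&(W[...,2]<.335)&(np.abs(W[...,1])>.06)&(np.abs(W[...,1])<.1)&(W[...,0]>-.21)&(W[...,0]<-.02)
    r=np.hypot(W[...,0]-.12,W[...,2]-.07); m&=np.abs(r-.303)<.015
    q=W[m]
    if len(q)<20: return None
    ph=np.arctan2(np.median(q[:,2])-.07-.004,.12-np.median(q[:,0])); return len(q),np.median(q,0),ph-np.arctan2(.045,.297)
s,p,R=cur(); w=tipw(); print("t",round(s["time"],2),"tip",w,"F wr",s["force"]@WX,s["force"]@WY,s["force"][2])
for n in("top","scene"):
    f=grab_frame(n); print(n,bar(f)); pickle.dump(f,open(n+"h.pkl","wb")); cv2.imwrite(f"pics/{n}_h{s['time']:.1f}.png",f["pixels"][130:380,100:520,::-1] if n=="scene" else f["pixels"][90:320,300:600,::-1])
E
python3 hood.py
```

```text
t 32.38 tip [-0.0631 -0.0019  0.3069] F wr 0.8795518352450491 0.81825981340624 0.12349064901864842
top (220, array([-0.0769,  0.0683,  0.3044]), np.float64(0.7131447373444068))
scene (338, array([-0.0687, -0.0627,  0.3054]), np.float64(0.736302969953312))
```

jog_arm --pt "0 0 0.1 0 0 0 -1" --pt "0 -0.28 0.24 0 0 0 -1" --pt "0 -0.28 0.25 0 0 0 -1" --pt "0 -0.28 0.25 0 0 0 -1" --pt "0 -0.27 0.26 0 0 0 -1" --pt "0 -0.26 0.27 0 0 0 -1" --pt "0 -0.25 0.28 0 0 0 -1" --pt "0 -0.24 0.29 0 0 0 -1" --pt "0 -0.24 0.3 0 0 0 -1" --pt "0 0 0 0 0 0 -1"

```text
time: 33.32
eef_pos: [0.4909, -0.0909, 0.2358]
ee_rot: [-179.8, -0.2, 80.6]
force: [-0.4, 0.4, 1.3]
gripper_width: 0.0003
```

```bash
python3 hood.py; ls pics | grep _h
```

```text
t 33.32 tip [-0.1067 -0.0016  0.2628] F wr -0.44263716047101015 0.31993911441498707 1.3023690646906658
top (152, array([-0.1179,  0.0749,  0.2615]), np.float64(0.5170838104598858))
scene (294, array([-0.1102, -0.062 ,  0.2621]), np.float64(0.5345679090806492))
scene_h32.4.png
scene_h33.3.png
top_h32.4.png
top_h33.3.png
```

jog_arm --pt "0 -0.21 0.28 0 0 0 -1" --pt "0 -0.22 0.3 0 0 0 -1" --pt "0 -0.22 0.31 0 0 0 -1" --pt "0 -0.21 0.31 0 0 0 -1" --pt "0 -0.2 0.32 0 0 0 -1" --pt "0 -0.19 0.32 0 0 0 -1" --pt "0 -0.19 0.33 0 0 0 -1" --pt "0 -0.17 0.33 0 0 0 -1" --pt "0 -0.17 0.34 0 0 0 -1" --pt "0 -0.16 0.34 0 0 0 -1" --pt "0 -0.15 0.34 0 0 0 -1" --pt "0 -0.14 0.35 0 0 0 -1" --pt "0 -0.14 0.35 0 0 0 -1" --pt "0 0 0 0 0 0 -1"

```text
time: 34.58
eef_pos: [0.4445, -0.0828, 0.1512]
ee_rot: [-179.8, -0.3, 80.6]
force: [0.7, 0.2, 0.0]
gripper_width: 0.0004
```

```bash
python3 hood.py
```

```text
t 34.58 tip [-0.1538 -0.0013  0.1782] F wr 0.638955489998379 0.3124109760105275 0.03138559523484932
top (102, array([-0.1641,  0.0804,  0.1758]), np.float64(0.19360469907437644))
scene (222, array([-0.1573, -0.0618,  0.1772]), np.float64(0.2058822868714425))
```

jog_arm --pt "0 -0.12 0.35 0 0 0 -1" --pt "0 -0.12 0.36 0 0 0 -1" --pt "0 -0.1 0.36 0 0 0 -1" --pt "0 -0.1 0.36 0 0 0 -1" --pt "0 -0.09 0.36 0 0 0 -1" --pt "0 -0.08 0.36 0 0 0 -1" --pt "0 -0.07 0.3 0 0 0 -1" --pt "0 0 0 0 0 0 -1"

```text
time: 35.35
eef_pos: [0.4311, -0.0804, 0.1023]
ee_rot: [-179.8, -0.3, 80.6]
force: [-0.5, 0.5, -0.1]
gripper_width: 0.0007
```

```bash
python3 hood.py
```

```text
t 35.35 tip [-0.1674 -0.0011  0.1293] F wr -0.6198681786872292 0.43723478367960805 -0.08200298745580423
top (105, array([-0.1771,  0.0803,  0.1268]), np.float64(0.025625770246279017))
scene (196, array([-0.1702, -0.0616,  0.128 ]), np.float64(0.03372106978566844))
```

jog_arm --pt "0 -0.05 0.2 0 0 0 -1" --pt "0 -0.02 0.1 0 0 0 -1" --pt "0 0 0 0 0 0 -1"

```text
time: 35.7
eef_pos: [0.4303, -0.0804, 0.0973]
ee_rot: [-179.9, -0.2, 80.6]
force: [-0.6, -0.6, 0.2]
gripper_width: 0.0005
```

jog_arm --pt "0 0 0.1 0 0 0 -1" --pt "0 0 0 0 0 0 -1"

```text
time: 35.87
eef_pos: [0.4305, -0.0805, 0.0954]
ee_rot: [-179.9, -0.2, 80.6]
force: [-0.0, -0.6, -0.6]
gripper_width: 0.0003
```

jog_arm --pt "0 0 0.1 0 0 0 -1" --pt "0 0 0 0 0 0 -1"

```text
time: 36.03
eef_pos: [0.4306, -0.0806, 0.0948]
ee_rot: [-180.0, -0.2, 80.6]
force: [-4.6, 1.5, 16.8]
gripper_width: 0.0001
```

```bash
python3 hood.py
```

```text
t 36.03 tip [-0.1679 -0.0013  0.1218] F wr -4.827027468574645 0.7230242707361685 16.76620412388894
top (105, array([-0.1779,  0.0802,  0.121 ]), np.float64(0.006237255077434722))
scene (195, array([-0.171 , -0.0612,  0.1221]), np.float64(0.01360038352693066))
```

jog_arm --pt "0 0 -0.3 0 0 0 -1" --pt "0 0 -0.8 0 0 0 -1" --pt "0 0 -1 0 0 0 -1" --pt "0 0 -1 0 0 0 -1" --pt "0 0 -1 0 0 0 -1" --pt "0 0 -1 0 0 0 -1" --pt "0 -1 -0.5 0 0 0 -1" --pt "1 -1 0 0 0 0 -1" --pt "1 -0.5 0 0 0 0 -1" --pt "1 0 0 0 0 0 -1" --pt "1 0 0 0 0 0 -1" --pt "1 0 0 0 0 0 -1" --pt "1 0 0 0 0 0 -1" --pt "1 0 0 0 0 0 -1" --pt "1 0 0 0 0 0 -1" --pt "0 0 0 0 0 0 -1"

```text
time: 37.47
eef_pos: [0.4076, 0.0873, 0.2063]
ee_rot: [-179.9, -0.3, 80.7]
force: [0.3, -1.3, -1.1]
gripper_width: 0.0002
```

```bash
python3 hood.py
python3 - <<'E'
from kin import *
for n in("top","scene"):
    f=ld(n+"h"); cv2.imwrite(f"pics/{n}_full.png",f["pixels"][...,::-1])
    a,b=((110,160),(330,400)) if n=="scene" else ((300,80),(560,290))
    cv2.imwrite(f"pics/{n}_fin.png",cv2.resize(f["pixels"][a[1]:b[1],a[0]:b[0],::-1],None,fx=2.5 if n=="scene" else 2.8,fy=2.5 if n=="scene" else 2.8,interpolation=cv2.INTER_CUBIC))
E
```

```text
t 37.47 tip [-0.2183  0.1604  0.2333] F wr 0.46658005393752544 -1.2334281538955696 -1.100895032844546
top (91, array([-0.178 , -0.0784,  0.1215]), np.float64(0.007633706595775724))
scene (194, array([-0.1714, -0.0614,  0.1219]), np.float64(0.01266204477737995))
```

View pics/scene_fin.png

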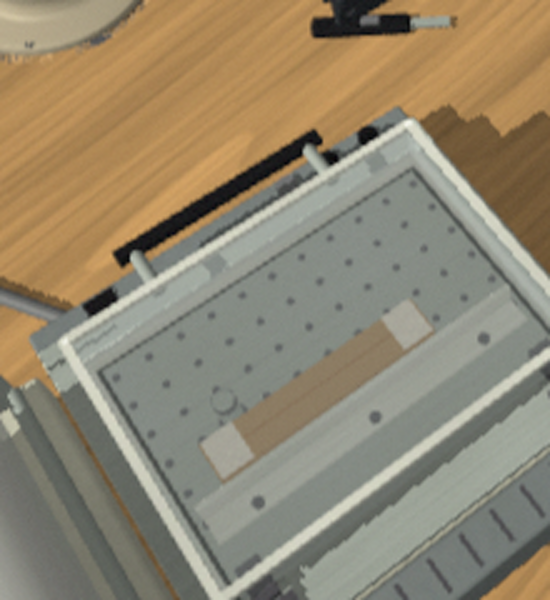

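View pics/top_full.png

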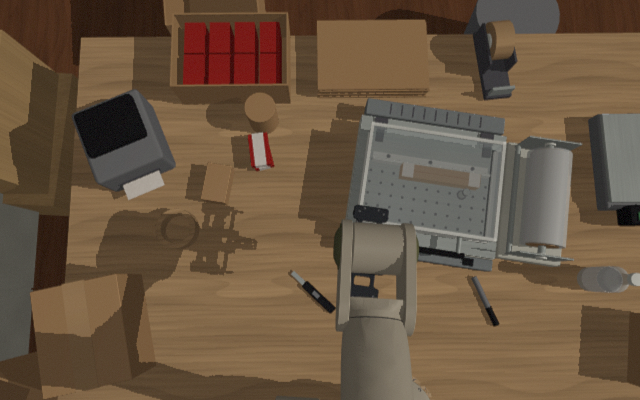

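Run:
```python
from kin import *
a,b=ld("top0")["z_map"],ld("toph")["z_map"]
d=np.abs(a-b)>.01; d[(a==0)|(b==0)]=0; d[:,340:]=0
k,l,st,ce=cv2.connectedComponentsWithStats(d.astype(np.uint8)); print([(s.tolist()) for s in st[1:] if s[4]>15])
# rim height above deck from top cloud along hood front edge, flushness of carton back vs rail in scene
f=ld("sceneh");im=f["pixels"].astype(int)
px=lambda x,y:(110+(x+.5)/2.5-.5,160+(y+.5)/2.5-.5)
for n,q in(("inF",(201,443)),("inB",(222,480)),("outF",(410,300)),("outB",(434,329))): print(n,b2w(plane(f,*px(*q),.11)))
```

```text
[[40, 0, 8, 8, 20], [68, 0, 12, 5, 18], [75, 0, 10, 13, 28], [91, 0, 8, 7, 18], [301, 2, 11, 17, 42], [117, 4, 13, 10, 38], [217, 5, 8, 7, 22], [225, 5, 9, 5, 17], [328, 4, 8, 8, 22], [103, 8, 13, 7, 26], [312, 8, 7, 7, 18], [19, 11, 13, 10, 33], [59, 11, 7, 15, 32], [90, 11, 10, 8, 17], [159, 11, 6, 8, 17], [292, 10, 6, 8, 16], [11, 14, 10, 10, 25], [304, 19, 9, 9, 23], [85, 20, 15, 11, 37], [103, 22, 12, 6, 20], [143, 25, 6, 10, 25], [15, 29, 5, 11, 19], [21, 28, 10, 10, 32], [155, 29, 8, 4, 16], [118, 31, 15, 6, 28], [27, 43, 10, 7, 22], [54, 42, 10, 9, 27], [61, 52, 11, 12, 39], [73, 56, 6, 10, 19], [51, 58, 8, 11, 25], [56, 69, 12, 8, 26], [243, 214, 51, 72, 1115], [333, 227, 7, 105, 434], [275, 396, 44, 4, 126]]
inF [ 0.00310854 -0.11972168  0.11      ]
inB [ 0.037854   -0.12131491  0.11      ]
outF [0.00476476 0.07582375 0.11      ]
outB [0.03783014 0.07660044 0.11      ]
```

Among the items on the left of the bench, only the carton's old spot changed in depth. Its back edge is at x = 37.8 mm at both ends, so it is parallel to the rail. The hood sits on its hard stop. I'm handing in.

```bash
python3 -c "
from workcell import ticket, readout
print(readout.state()['time']); print(ticket.close_job())"
```

```text
37.5667
the job is handed in; nothing more can be done
None
```

The long carton is in the wrapper, flat along the back rail with one end behind the post, and the hood is shut. I handed the job in at 37.6 s.

I set one end down between the post and rail with the carton slanted about 52°, and swung it round against the post to about 9°. I then slid it about 20 mm further behind the post and pressed it flat with both fingers. Finally I pushed the hood down by its handle.

**Last checks:**
- **Carton:** its back edge reads x = 37.8 mm at both ends, so it is parallel to the rail. The pressing force rose to about 14 N when it met the rail. Its end lies about 31 mm past the post's axis.
- **Hood:** it met a hard stop at about 17 N. The handle top is at about 122 mm, against 123 mm expected, and it did not rise when released. The cameras read an angle of about 0.01 rad, which is within their error.
- **Other items:** depth pictures before and after show no change at the red packs, the short carton or the tape roll. The arm was clear of everything.

**What disagreed:**
- **Finger length:** the real fingertips sit about 27 mm behind the stated TCP. My first swing passed over the carton without moving it, and I corrected for this.
- **Hood handle:** my first push on the handle was about 8 mm too far forward and started to slip, so I repositioned.
- **Camera offset:** the scene camera reads about 3 mm further back in the machine's x than my wrapper frame. I judged the final fit relative to the post and rail instead.

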